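# Load the locked slide tray, fit its tier shelf and lock it home

## Task

Pull up the spring plunger and turn it into its rest notch so that it stays up by itself, then pull the slide tray fully out and stand every loose figurine on the table (lighthouse, skater, pine cones, globe base, whichever are there) upright on the tray's floor. Then set the tier shelf over them so that all four corner holes drop over their posts and it sits flat on the shoulders, push the tray fully home under the hood, and turn the plunger back so that it springs down and locks the tray. Leave the other things on the table where they are.

Things in the scene. Friction and masses are not known exactly. Their poses are not given: they have to be found in the camera images.
- station_out (a point): On the slide station (birch base plate, clear hood over its rear part): the point 40 above the table where the middle of the tray's floor lies when fully out. x: level, the way the tray goes home, roughly away from the robot; y: left; z: up. The hood starts 137 along +x, its roof 215 to 223 above the table, legs at x 150 and 295, y +-207.
- slide_tray (a joint): Slide tray on brass runners: 0 = fully home under the hood, 0.2 m = fully out, towards the robot. 1.5 N of friction; it stays where it is left. Locked by the plunger while home.
- tray_floor (a point): Middle of the grooved tray's floor, moves with the tray; axes as station_out. Floor 140 (x) by 280 (y) inside a lip 11 high. Four posts at x +-55, y +-125: 20 across up to a shoulder 92 above the floor, then a round-tipped pin 8 across up to 116. Low brass runner bars beside the tray (y +-160 to 190) reach to x -200.
- tray_handle (a point): Grip point of the tray's pull, an upright dark wooden tab in front of the tray, 14 wide (y), 32 long (x), 56 tall; the point is 75 above the table, 20 below the tab's top. Axes as station_out. Pinch it from above across y.
- tier_seat (a point): Middle of the level of the four post shoulders, 92 above the tray's floor; the middle of the tier shelf's underside must come to lie here. Axes as station_out.
- tier_handle (a point): Tier shelf: loose flat wooden shelf 140 (x) by 280 (y) by 10, 0.24 to 0.39 kg, a 14 mm hole near each corner at x +-55, y +-125, bridge handle over the middle. This point: middle of the handle's bar, 74 long (x), 12 wide (y), 14 high, 60 above the shelf's underside. Starts flat on the table on the robot's left. Fits either way round (half a turn).
- pin_lift (a joint): Height in m by which the spring plunger (on a bracket at the station's right) is pulled up; 0 = down in the runner's hole, tray locked; most 0.03. Spring: 5 N at 0, 10 N at 0.022. It turns only when lifted over 0.019, and passes the hump on its collar (turn 0.4 to 1.1) only over 0.023. Beyond the hump it rests up at about 0.0185. If down while the tray is out, it blocks the way home.
- pin_turn (a joint): Turn of the plunger in rad, counter-clockwise from above positive, 0 to 1.35. 0: in line with its slot, where it springs down when let go. Rest notch: about 1.1 to 1.35.
- pin_grip (a point): Middle of the plunger's black T-bar, which lifts and turns with it. The bar is 46 long (its own x axis, in line with station_out's x at turn 0), 14 thick (y), 16 high. The collar below it, 36 across, ends 36 under this point (humps 32 under it) while the plunger is down.
- plunger_bar: The plunger's T-bar as a body; origin and axes as pin_grip.
- lighthouse_mid (a point): Figurine, white ceramic lighthouse: 88 tall, round foot 54 across and 12 high, tower 40 across (grip here). This point is on its axis half-way up; z axis up along it. At the start it stands on the table on the robot's right. May be absent (None).
- skater_mid (a point): Figurine, silver metal skater: 84 tall, round foot 54 across and 10 high, skirt and torso about 31 across from 10 to 58 up (grip here). This point is on its axis half-way up; z axis up along it. At the start it stands on the table on the robot's right. May be absent (None).
- pine_cone_a_mid (a point): Figurine, green glass pine cone standing point up: 72 tall, round foot 52 across and 9 high, body about 47 across from 9 to 52 up (grip here). This point is on its axis half-way up; z axis up along it. At the start it stands on the table on the robot's right. May be absent (None).
- pine_cone_b_mid (a point): Figurine, the second green glass pine cone, same as the first: 72 tall, foot 52 across, body about 47 across. This point is on its axis half-way up; z axis up along it. At the start it stands on the table on the robot's right. May be absent (None).
- globe_base_mid (a point): Figurine, mahogany globe base, a round pedestal without a globe: 62 tall, foot 56 across and 16 high, body 49 across above it (grip here). This point is on its axis half-way up; z axis up along it. At the start it stands on the table on the robot's right. May be absent (None).
- paint_jar: Bystander: jar, 56 across, 75 tall; origin under its middle.
- brush_mug: Bystander: white mug, 76 across, 90 tall; origin under its middle.
- tape_roll: Bystander: roll of tape lying flat, 90 across, 30 tall; origin under its middle.
- screwdriver: Bystander: screwdriver lying; origin under its middle.
- snow_globe: Bystander: finished snow globe, 72 across, 94 tall; origin under its middle.
- glue_can: Bystander: can, 66 across, 100 tall; origin under its middle.
- cork_block: Bystander: cork block 80 x 60 x 40; origin under its middle.

How it is judged:
On the way, in this order (a step that is already met when the one before it is completed fails the run):
1. the plunger is up and turned into its rest notch, staying there untouched (value of joint pin_lift above 0.013 m and value of joint pin_turn above 1 rad and contact force between the fingers and plunger_bar below 0.2 N), for 0.3 s.
2. the tray is fully out, with the plunger still resting up (value of joint slide_tray above 0.18 m and value of joint pin_lift above 0.013 m), for 0.2 s.
3. every figurine stands upright on the floor of the pulled-out tray (value of joint slide_tray above 0.18 m and x of lighthouse_mid in the frame of tray_floor between -0.06 and 0.06 m and y of lighthouse_mid in the frame of tray_floor between -0.13 and 0.13 m and z of lighthouse_mid in the frame of tray_floor between 0.035 and 0.053 m and angle between each of lighthouse_mid, skater_mid, pine_cone_a_mid, pine_cone_b_mid, globe_base_mid's own z axis and vertical below 0.2 rad and x of skater_mid in the frame of tray_floor between -0.06 and 0.06 m and y of skater_mid in the frame of tray_floor between -0.13 and 0.13 m and z of skater_mid in the frame of tray_floor between 0.033 and 0.051 m and x of pine_cone_a_mid in the frame of tray_floor between -0.06 and 0.06 m and y of pine_cone_a_mid in the frame of tray_floor between -0.13 and 0.13 m and z of pine_cone_a_mid in the frame of tray_floor between 0.027 and 0.045 m and x of pine_cone_b_mid in the frame of tray_floor between -0.06 and 0.06 m and y of pine_cone_b_mid in the frame of tray_floor between -0.13 and 0.13 m and z of pine_cone_b_mid in the frame of tray_floor between 0.027 and 0.045 m and x of globe_base_mid in the frame of tray_floor between -0.06 and 0.06 m and y of globe_base_mid in the frame of tray_floor between -0.13 and 0.13 m and z of globe_base_mid in the frame of tray_floor between 0.022 and 0.04 m), for 0.3 s.
4. the tier shelf sits on all four posts, with the figurines below it (x of tier_handle in the frame of tier_seat between -0.006 and 0.006 m and y of tier_handle in the frame of tier_seat between -0.006 and 0.006 m and z of tier_handle in the frame of tier_seat between 0.055 and 0.065 m and angle between the z axis of tier_handle and the z axis of tier_seat, either way round below 0.05 rad and angle between the x axis of tier_handle and the x axis of tier_seat, either way round below 0.1 rad and x of lighthouse_mid in the frame of tray_floor between -0.06 and 0.06 m and y of lighthouse_mid in the frame of tray_floor between -0.13 and 0.13 m and z of lighthouse_mid in the frame of tray_floor between 0.035 and 0.053 m and angle between each of lighthouse_mid, skater_mid, pine_cone_a_mid, pine_cone_b_mid, globe_base_mid's own z axis and vertical below 0.2 rad and x of skater_mid in the frame of tray_floor between -0.06 and 0.06 m and y of skater_mid in the frame of tray_floor between -0.13 and 0.13 m and z of skater_mid in the frame of tray_floor between 0.033 and 0.051 m and x of pine_cone_a_mid in the frame of tray_floor between -0.06 and 0.06 m and y of pine_cone_a_mid in the frame of tray_floor between -0.13 and 0.13 m and z of pine_cone_a_mid in the frame of tray_floor between 0.027 and 0.045 m and x of pine_cone_b_mid in the frame of tray_floor between -0.06 and 0.06 m and y of pine_cone_b_mid in the frame of tray_floor between -0.13 and 0.13 m and z of pine_cone_b_mid in the frame of tray_floor between 0.027 and 0.045 m and x of globe_base_mid in the frame of tray_floor between -0.06 and 0.06 m and y of globe_base_mid in the frame of tray_floor between -0.13 and 0.13 m and z of globe_base_mid in the frame of tray_floor between 0.022 and 0.04 m), for 0.3 s.
5. the tray is fully home with its load (all of step 4 and value of joint slide_tray below 0.006 m), for 0.2 s.
At the end, for the whole second after the job is handed in: Figurines stand upright (tilt under 0.2 rad) on the tray's floor, within 60 mm of its middle in x, 130 mm in y; the tier shelf lies flat on the four shoulders, within 6 mm; the tray is home within 6 mm; the plunger is down within 4 mm and at turn 0 within 0.3 rad (all of step 5 and value of joint pin_lift below 0.004 m and value of joint pin_turn below 0.3 rad); the robot touches nothing.
It fails at once if a bystander (jar, mug, tape, screwdriver, snow globe, can, cork block) is shoved more than 40 mm aside (distance of any of paint_jar, brush_mug, tape_roll, screwdriver, snow_globe, glue_can, cork_block from where it was at the start of the episode above 0.04 m).
Of lighthouse, skater, pine_cone_a, pine_cone_b, globe_base only 2 to 3 are there at a start; the rules pass over those that are not, and their reading is None.
At some moment in a run one of lighthouse, skater, pine_cone_a, pine_cone_b, globe_base may be knocked a few centimetres aside while the robot is not near it.
It also fails if it takes over 210 s, if anything falls off the work surface, if the arm or the gripper's body presses on something with over 40 N, if the wrist force passes 120 N, or if a joint passes its speed limit or range.

## Robot

A 6-joint arm with a two-finger parallel gripper is mounted at the origin on the work surface. World frame = base frame: x ahead of the robot, y to its left, z up, the work surface at z = 0. Lengths are in m, angles in rad, forces in N, time in s.
With the tool pointing down it reaches from about 0.35 to 0.775 m from the base axis. Payload 5.5 kg.
Tool frame: the origin (TCP) lies midway between the tips of the shut fingers; the grasp point (between the pads) lies env.grasp_offset behind it (env.grasp_offset is the distance from the TCP to the grasp point, in m); z points along the fingers, y is the line along which they close (so a half turn about z gives the same grasp; the last joint's range is limited). The gripper opens to 85 mm and grips with 20 to 120 N. Pads are 22 mm wide; open, the fingers measure 114 mm over their backs; the gripper's body (76 mm by 85 mm) begins 54 mm behind the grasp point. The pads swing forward as they close: fully open they stand 13 mm farther back than shut.
Start: joints at [-1.261, 0.313, 0.046, 1.304, 0, 1.431], TCP at [0.25, -0.518, 0.231] pointing down, gripper open.
Joint ranges: [-2.76, 2.76], [-0.86, 1.69], [-1.03, 1.26], [-2.2, 2.34], [-1.47, 1.5], [-3.14, 3.14]. Speed limits (rad/s): [2.57, 2.57, 3.14, 3.14, 3.14, 3.14].

## Interface

Orientations are given as a unit quaternion [w, x, y, z].
In Python, from workcell import monitor, viewer, order, env gives the robot as it stands.
- The arm moves only by the tool carry_out, never from a script. Its argument "plan" is a list that holds one entry, the list of rows, each a list of 7 numbers: the turn, a rotation vector about the world's x, y, z in rad, then the shift along the world's x, y, z in mm, then the finger opening in mm, from 0 to 85.4. A call has 1 to 20 rows; each row is the pose to reach, as a shift and turn from the pose commanded when the call began; what a row does not reach only later rows make up. A row lasts 1/10 s, in which the tool goes at most 50 mm and 8.59 degrees, less where a joint would pass 70% of its speed; a pose out of reach is approached as far as the arm can. A call with a gripper value outside its range is refused whole. The fingers move at their own pace and stop on an object; "squeeze" is the grip in N (left out, the last holds). Time passes only in rows, so rows that repeat a pose let the fingers close. It gives the time, the measured TCP pose, the force, the opening and the grip force at its end, in the units of the state.
- monitor.get_state(): the state, without advancing time (a new reading comes with each control period).
- viewer.read_camera(name): name is "scene" or "top" or "wrist"; returns the picture (384x512x3 uint8, red, green, blue); there is no depth.
- viewer.calibration(name): a dict with "K" (3x3 intrinsics, pixels), "eye" and "rotation" of the camera in the world. Camera axes: x right, y down, z forward; pixel columns grow to the right and rows downward; lengths in m; the calibration is good to about 2 mm. A picture is of the moment at which its call begins: read the wrist's pose just before it. calibration takes no time and is no camera call; for the wrist camera it gives the pose at the moment of the call.
- order.hand_in(): hands the job in; it is judged then, once.
The state is a dict: "clock": time; "joint_pos": joint angles; "qvel": joint speeds; "tau": joint torques, N m; "tcp_pos": TCP position; "orientation": TCP orientation; "wrist_force": force on the tool from outside, world axes, zero at the start; "ft_torque": the same for the moment, N m; "finger_gap": finger opening in m; "grip_force": force on a finger pad.
Only numpy, scipy, OpenCV 4.12 (cv2) and the standard library are available. Lean on these libraries where they do the work, as an engineer would, in place of code of your own. Each camera call takes 0.05 s, during which the arm holds its last target. There are 200 camera calls.

## Working session

There is one attempt and no reset: what is moved stays moved. The work goes in short steps, Python scripts to look and compute and a tool call to move; the robot and the scene stay as the last step left them, time stands still between calls to the robot, and variables do not carry over. Pictures are saved under pics/ and viewed, at most 14 in all, crops included, and the job is handed in when it is done.

Besides the shell and the picture viewer there is one more tool, called after "Emit:" as name([rows], argument=value, ...), one row to a line, values as JSON. carry_out: Moves the arm, as the interface text tells. Its arguments: {"type":"object","properties":{"plan":{"type":"array","items":{"type":"array","items":{"type":"array","items":{"type":"number"}}}},"squeeze":{"type":"number"}},"required":["plan"]}

```bash
mkdir -p pics; cat > h.py <<'E'
import numpy as np, cv2
from workcell import monitor, viewer, order, env
def snap(cam,name=None):
    c=viewer.calibration(cam); im=viewer.read_camera(cam)
    if name: cv2.imwrite(f'pics/{name}.png',cv2.cvtColor(im,cv2.COLOR_RGB2BGR))
    return im,c
def ray(c,u,v):
    d=np.array(c['rotation'])@np.linalg.inv(np.array(c['K']))@np.array([u,v,1.]); return np.array(c['eye']),d
def plane(c,u,v,z):
    e,d=ray(c,u,v); return e+d*(z-e[2])/d[2]
def proj(c,p):
    q=np.array(c['K'])@(np.array(c['rotation']).T@(np.array(p)-np.array(c['eye']))); return q[:2]/q[2]
E
python3 - <<'E'
from h import *
np.set_printoptions(precision=4,suppress=True)
ims=[]
for n in ['scene','top','wrist']:
    im,c=snap(n,n+'0'); print(n,c)
s=monitor.get_state(); print(s, env.grasp_offset)
E
```

```text
scene {'K': array([[445.5324,   0.    , 260.0253],
       [  0.    , 445.5324, 190.6601],
       [  0.    ,   0.    ,   1.    ]]), 'eye': array([1.5582, 1.1516, 1.1602]), 'rotation': array([-0.1724,  0.3241,  0.8196, -0.4399])}
top {'K': array([[475.6428,   0.    , 251.9695],
       [  0.    , 475.6428, 191.9062],
       [  0.    ,   0.    ,   1.    ]]), 'eye': array([0.2198, 0.0119, 1.5825]), 'rotation': array([-0.0636,  0.7052, -0.7026,  0.0705])}
wrist {'K': array([[270.9959,   0.    , 261.2841],
       [  0.    , 270.9959, 192.0577],
       [  0.    ,   0.    ,   1.    ]]), 'eye': array([ 0.3261, -0.4805,  0.3727]), 'rotation': array([ 0.1392,  0.8353, -0.5243, -0.0893])}
{'clock': 0.15, 'joint_pos': array([-1.2606,  0.3138,  0.0453,  1.3036,  0.    ,  1.4312]), 'qvel': array([-0.0007, -0.003 ,  0.006 ,  0.0014, -0.0004,  0.0009]), 'tau': array([  0.0015, -48.1064,  29.8816,   0.0139,  -0.0002,  -0.    ]), 'tcp_pos': array([ 0.2499, -0.5174,  0.2306]), 'orientation': array([-0.0007,  0.9748,  0.223 , -0.0001]), 'wrist_force': array([ 0.9843,  0.2684, -0.4374]), 'ft_torque': array([0.0777, 0.0184, 0.0286]), 'grip_force': 0.0, 'finger_gap': 0.08612390330076061} 0.0187
```

View pics/top0.png

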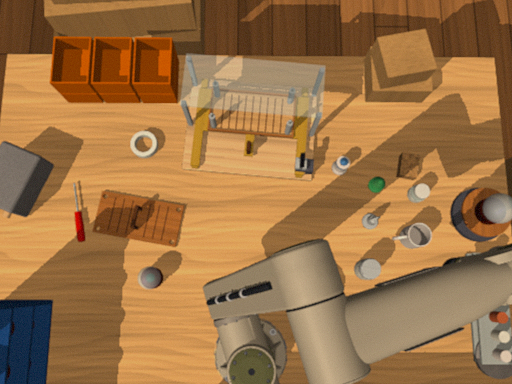

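View pics/scene0.png

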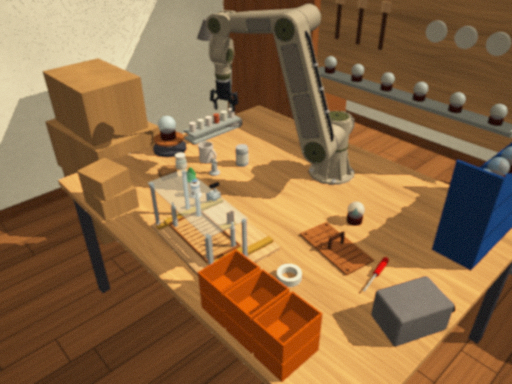

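The top view shows the station (hood about (255,85), handle tab (249,145), plunger (303,165)) and the shelf at (140,217). Candidate figurines are at (342,165), (376,184) and (371,220). I'll zoom in on these.

```bash
cat >> h.py <<'E'
from scipy.spatial.transform import Rotation as R
_cal=viewer.calibration
def cal(cam):
    c=_cal(cam); q=np.array(c['rotation'])
    if q.shape==(4,): c['rotation']=R.from_quat(np.r_[q[1:],q[0]]).as_matrix()
    return c
def snap(cam,name=None):
    c=cal(cam); im=viewer.read_camera(cam)
    if name: cv2.imwrite(f'pics/{name}.png',cv2.cvtColor(im,cv2.COLOR_RGB2BGR))
    return im,c
E
python3 - <<'E'
from h import *
a=cv2.imread('pics/top0.png')[40:290,70:270]; b=cv2.imread('pics/top0.png')[40:290,270:450]
b1=cv2.imread('pics/top0.png')
x=cv2.resize(b1[130:290,290:450],(480,480),interpolation=cv2.INTER_CUBIC)
y=cv2.resize(b1[75:185,175:335][:, :],(320*1,220),interpolation=cv2.INTER_CUBIC)
z=cv2.resize(b1[180:255,85:195],(320,218),interpolation=cv2.INTER_CUBIC)
o=np.zeros((480,800,3),np.uint8); o[:, :480]=x; o[:220,480:]=y; o[230:448,480:]=z
cv2.imwrite('pics/z1.png',o)
E
```

```text
(no output)
```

View pics/z1.png

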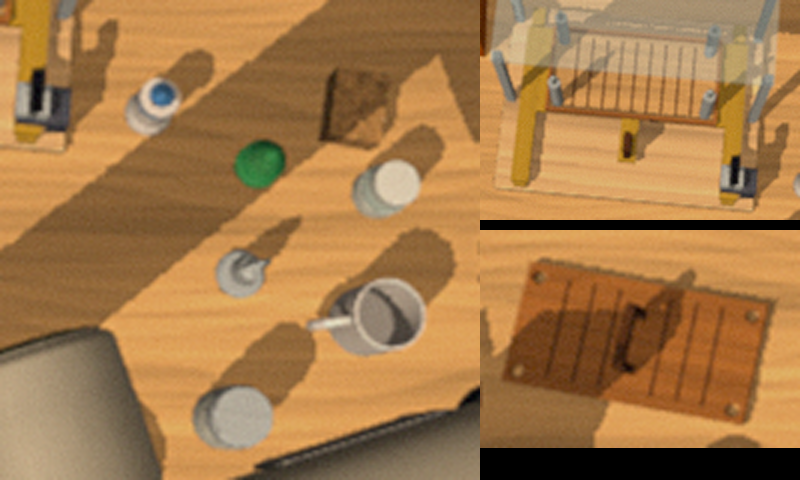

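View pics/wrist0.png

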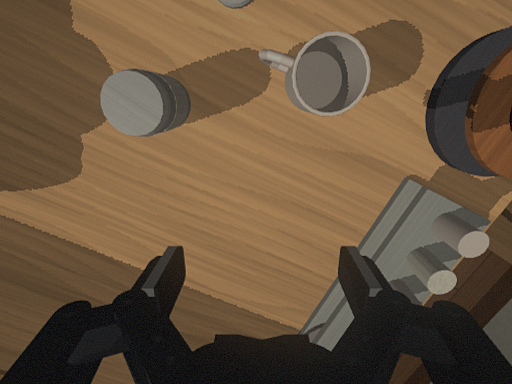

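The top crop shows three figurines: the lighthouse (blue cap) at (343,164), the green cone at (376,184) and the skater at (371,220). The wrist view shows only the glue can, mug and rack.

```bash
python3 - <<'E'
from h import *
np.set_printoptions(precision=3,suppress=True)
c=cal('top')
for n,u,v,z in [('light top',290+160/3,130+96/3,.088),('cone top',290+260/3,130+160/3,.06),('skater foot',290+241/3,130+272/3,.005),('skater tip',290+262/3,130+265/3,.084),
 ('plunger',304,164.5,.1),('tab',175+148/2,75+138/2,.095),('plateL',175+18/2,75+188/2,.01),('plateR',175+272/2,75+208/2,.01),
 ('sh h1',85+58*110/320,180+46*75/218,.01),('h2',85+274*110/320,180+86*75/218,.01),('h3',85+254*110/320,180+179*75/218,.01),('h4',85+39*110/320,180+140*75/218,.01)]:
    print(n,plane(c,u,v,z))
w=cal('wrist'); s=monitor.get_state()
q=s['orientation']; Rt=R.from_quat(np.r_[q[1:],q[0]]).as_matrix()
print(Rt); print('cam in tcp',Rt.T@(w['eye']-s['tcp_pos'])); print(Rt.T@w['rotation'])
E
```

```text
light top [ 0.608 -0.299  0.088]
cone top [ 0.543 -0.412  0.06 ]
skater foot [ 0.427 -0.4    0.005]
skater tip [ 0.424 -0.402  0.084]
plunger [ 0.595 -0.169  0.1  ]
tab [0.664 0.008 0.095]
plateL [0.6   0.228 0.01 ]
plateR [ 0.568 -0.203  0.01 ]
sh h1 [0.507 0.49  0.01 ]
h2 [0.461 0.24  0.01 ]
h3 [0.354 0.259 0.01 ]
h4 [0.398 0.505 0.01 ]
[[ 0.901  0.435 -0.   ]
 [ 0.435 -0.901  0.001]
 [ 0.    -0.001 -1.   ]]
cam in tcp [ 0.085 -0.    -0.142]
[[-0.001 -0.945 -0.326]
 [ 1.     0.    -0.002]
 [ 0.002 -0.326  0.945]]
```

Emit:
carry_out([
  [[0,0,2.618,200,418,120,85],[0,0,2.618,200,418,120,85],[0,0,2.618,200,418,120,85],[0,0,2.618,200,418,120,85],[0,0,2.618,200,418,120,85],[0,0,2.618,200,418,120,85],[0,0,2.618,200,418,120,85],[0,0,2.618,200,418,120,85],[0,0,2.618,200,418,120,85],[0,0,2.618,200,418,120,85],[0,0,2.618,200,418,120,85],[0,0,2.618,200,418,120,85],[0,0,2.618,200,418,120,85],[0,0,2.618,200,418,120,85],[0,0,2.618,200,418,120,85],[0,0,2.618,200,418,120,85],[0,0,2.618,200,418,120,85],[0,0,2.618,200,418,120,85],[0,0,2.618,200,418,120,85],[0,0,2.618,200,418,120,85]],
])

```text
clock: 2.15
tcp_pos: [0.4499, -0.0998, 0.3511]
orientation: [-0.0, 0.038, 0.999, 0.0]
wrist_force: [0.3, -0.3, -0.2]
finger_gap: 0.0848
grip_force: 0.0
```

```bash
python3 - <<'E'
from h import *
np.set_printoptions(precision=4,suppress=True)
s=monitor.get_state(); print(s['tcp_pos'],s['orientation'],s['joint_pos'],s['clock'])
im,c=snap('wrist','w1'); np.savez('w1.npz',**c)
b=cv2.imread('pics/w1.png'); cv2.imwrite('pics/w1b.png',cv2.resize(b,(800,600),interpolation=cv2.INTER_CUBIC))
E
```

```text
[ 0.4499 -0.0998  0.3511] [-0.0002  0.0378  0.9993  0.0001] [-0.3929  0.0828  0.0495  1.5379  0.0001 -0.3173] 2.15
```

View pics/w1b.png

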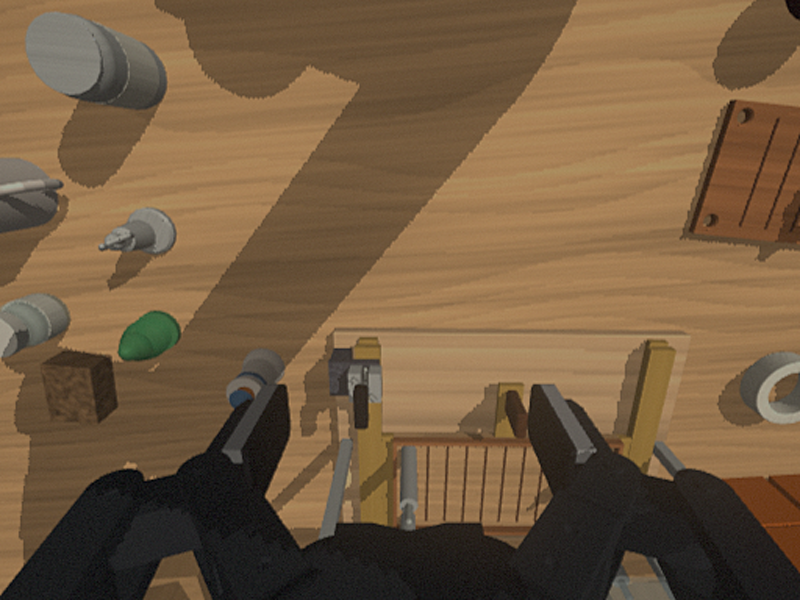

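The wrist view (scaled 1.5625×) shows the plunger's T-bar at (361,406), the tab at (515,412) and the station's front edge from (333,331) to (687,333). The lighthouse is at (255,375), the cone at (150,335) and the skater at (150,230).

```bash
python3 - <<'E'
from h import *
np.set_printoptions(precision=4,suppress=True)
w=dict(np.load('w1.npz')); t=cal('top'); s=cal('scene')
W=cv2.imread('pics/w1.png'); T=cv2.imread('pics/top0.png'); S=cv2.imread('pics/scene0.png')
def blob(im,x0,y0,x1,y1,f):
    m=f(im[y0:y1,x0:x1].astype(int)).astype(np.uint8); n,l,st,ce=cv2.connectedComponentsWithStats(m)
    i=1+np.argmax(st[1:,4]); yy,xx=np.where(l==i); print('  blob',st[i],ce[i]+[x0,y0]); return ce[i]+[x0,y0],np.c_[xx+x0,yy+y0]
def tri(obs):
    A=np.zeros((3,3));b=np.zeros(3)
    for c,p in obs:
        e,d=ray(c,*p); d/=np.linalg.norm(d); M=np.eye(3)-np.outer(d,d);A+=M;b+=M@e
    x=np.linalg.solve(A,b); print('  tri',x,[np.round(proj(c,x)-p,1) for c,p in obs]); return x
dark=lambda a:a.max(2)<60
pw,_=blob(W,215,235,245,285,dark); pt,_=blob(T,294,145,314,178,dark)
print('plunger');tri([(w,pw),(t,pt)])
tab=lambda a:(a.max(2)<110)&(a[:,:,2]-a[:,:,0]>15)
pw,_=blob(W,322,246,340,285,tab); pt,_=blob(T,242,135,256,158,tab)
print('tab');tri([(w,pw),(t,pt)])
k=1/1.5625
for z in (0,.01,.02): print('plate',plane(w,333*k,331*k,z),plane(w,687*k,333*k,z), plane(t,184,169,z),plane(t,311,179,z))
print('skater foot',plane(w,150*k,229*k,.008)); 
gr=lambda a:(a[:,:,1]-a[:,:,2]>25)
pw,_=blob(W,60,180,130,250,gr); pt,_=blob(T,360,170,395,200,gr); print('cone');tri([(w,pw),(t,pt)])
# zoomed crops
a=cv2.resize(W[200:300,200:360],(640,400),interpolation=cv2.INTER_CUBIC); b=cv2.resize(T[140:185,235:315],(640,360)[:2],interpolation=cv2.INTER_CUBIC)
o=np.zeros((590,800,3),np.uint8); o[:400,:640]=a; o[400:580,:320]=cv2.resize(b,(320,180)); o[400:580,330:650]=cv2.resize(S[170:215,195:275],(320,180),interpolation=cv2.INTER_CUBIC); cv2.imwrite('pics/z2.png',o)
E
```

```text
blob [ 11  11  10  28 229] [230.3624 259.4934]
  blob [ 6  9  5 13 48] [302.125 159.875]
plunger
  tri [ 0.6068 -0.1612  0.1154] [array([-0.3, -0. ]), array([-0.1, -0. ])]
  blob [  0   4  18  34 439] [330.3759 267.1321]
  blob [ 5  6  5 13 56] [248.8571 147.125 ]
tab
  tri [0.6576 0.0083 0.0818] [array([-0.1,  0.1]), array([-0.,  0.])]
plate [ 0.5694 -0.2031  0.    ] [0.6066 0.2438 0.    ] [0.6028 0.2291 0.    ] [ 0.57   -0.2044  0.    ]
plate [ 0.5653 -0.2009  0.01  ] [0.6017 0.2369 0.01  ] [0.6004 0.2278 0.01  ] [ 0.5678 -0.203   0.01  ]
plate [ 0.5612 -0.1986  0.02  ] [0.5968 0.2301 0.02  ] [0.598  0.2264 0.02  ] [ 0.5656 -0.2017  0.02  ]
skater foot [ 0.4243 -0.3932  0.008 ]
  blob [ 16  19  38  31 794] [ 94.8438 214.3955]
  blob [  8   7  17  16 190] [376.1263 184.3737]
cone
  tri [ 0.5469 -0.419   0.026 ] [array([-0., -0.]), array([-0., -0.])]
```

View pics/z2.png

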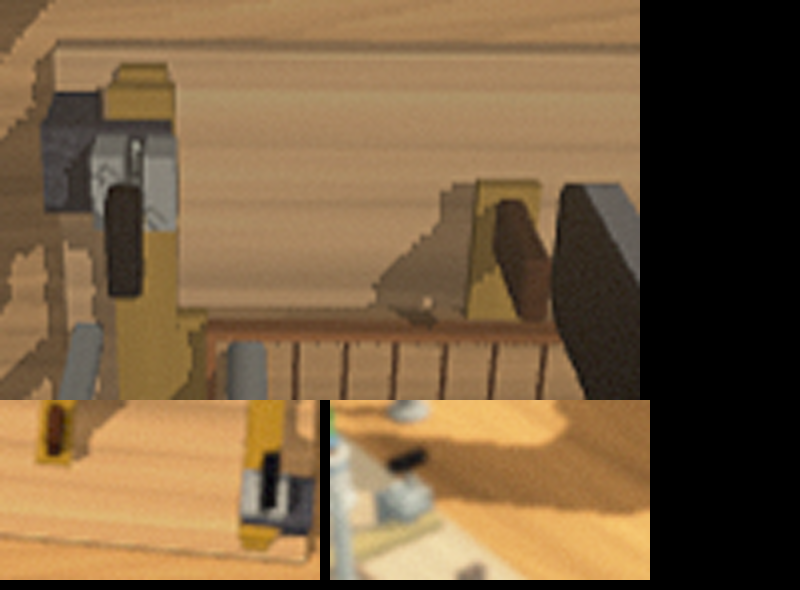

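The crop shows the T-bar's top face centred at (124,240) in the left panel, the dark tab at (520,245), and the bar in the scene view near (214.5,185). Next I'll triangulate the bar with three views.

```bash
python3 - <<'E'
from h import *
np.set_printoptions(precision=4,suppress=True)
w=dict(np.load('w1.npz')); t=cal('top'); s=cal('scene')
S=cv2.imread('pics/scene0.png'); m=(S[178:195,203:228].max(2)<75); 
n,l,st,ce=cv2.connectedComponentsWithStats(m.astype(np.uint8)); print(st[1:],ce[1:]+[203,178])
ps=ce[1+np.argmax(st[1:,4])]+[203,178]
for obs in ([(w,(230.4,259.5)),(s,ps)],[(t,(302.1,159.9)),(s,ps)],[(w,(230.4,259.5)),(t,(302.1,159.9)),(s,ps)]):
    A=np.zeros((3,3));b=np.zeros(3)
    for c,p in obs:
        e,d=ray(c,*p); d/=np.linalg.norm(d); M=np.eye(3)-np.outer(d,d);A+=M;b+=M@e
    x=np.linalg.solve(A,b); print(x,[np.round(proj(c,x)-p,1) for c,p in obs])
for z in (.1,.108,.116,.124): print(z,plane(w,230.4,259.5,z),plane(t,302.1,159.9,z))
# bar direction ends in wrist
for z in (.11,.12): print(plane(w,200+124/4,200+187/4,z),plane(w,200+124/4,200+295/4,z))
E
```

```text
[[ 7  5  9  5 32]] [[213.875 185.   ]]
[ 0.6052 -0.1609  0.1194] [array([-0.5,  0.5]), array([0.2, 0.1])]
[ 0.6057 -0.1612  0.12  ] [array([ 0.1, -0.1]), array([0.1, 0. ])]
[ 0.6053 -0.1609  0.1195] [array([-0.5,  0.6]), array([-0. ,  0.1]), array([0.2, 0.1])]
0.1 [ 0.6166 -0.1635  0.1   ] [ 0.6107 -0.1633  0.1   ]
0.108 [ 0.6115 -0.162   0.108 ] [ 0.6086 -0.1624  0.108 ]
0.116 [ 0.6065 -0.1606  0.116 ] [ 0.6065 -0.1615  0.116 ]
0.124 [ 0.6014 -0.1592  0.124 ] [ 0.6044 -0.1605  0.124 ]
[ 0.5868 -0.158   0.11  ] [ 0.6377 -0.1638  0.11  ]
[ 0.581  -0.1563  0.12  ] [ 0.6306 -0.1619  0.12  ]
```

Emit:
carry_out([
  [[0,0,-0.01,50,-20,-20,60],[0,0,-0.01,95,-38,-50,60],[0,0,-0.01,135,-53,-90,50],[0,0,-0.01,155,-61,-130,50],[0,0,-0.01,155,-61,-170,50],[0,0,-0.01,155,-61,-200,50],[0,0,-0.01,155,-61,-220,50],[0,0,-0.01,155,-61,-230,50],[0,0,-0.01,155,-61,-230,50]],
], squeeze=80)

```text
clock: 3.1
tcp_pos: [0.6041, -0.1605, 0.1199]
orientation: [-0.001, 0.042, 0.999, 0.001]
wrist_force: [-0.0, 0.0, 0.7]
finger_gap: 0.0499
grip_force: 0.0
```

```bash
python3 - <<'E'
from h import *
np.set_printoptions(precision=4,suppress=True)
s=monitor.get_state(); print(s['tcp_pos'],s['orientation'],s['joint_pos'],s['clock'])
im,c=snap('wrist','w2'); np.savez('w2.npz',**c)
W=cv2.imread('pics/w2.png'); print(proj(c,[.605,-.161,.12]))
cv2.imwrite('pics/w2b.png',cv2.resize(W,(640,480),interpolation=cv2.INTER_CUBIC))
E
```

```text
[ 0.6041 -0.1605  0.1199] [-0.0014  0.0422  0.9991  0.0005] [-0.3881  0.4622 -0.0099  1.1016  0.0001 -0.3036] 3.1
[259.5099 248.879 ]
```

View pics/w2b.png

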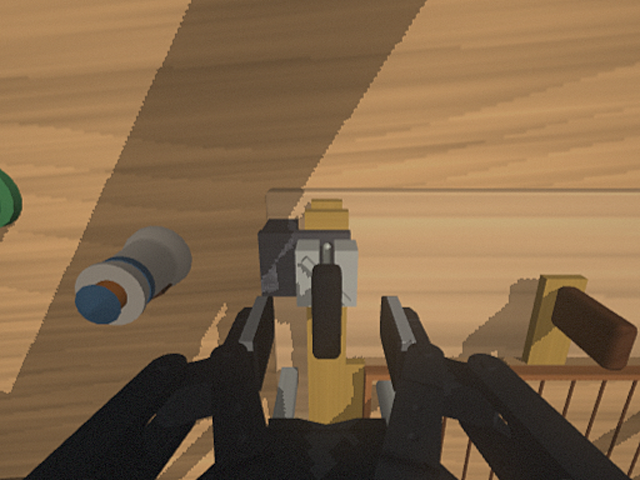

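The bar is centred between the pads at (327,311) and aligned with the tool. Next: descend and grip.

Emit:
carry_out([
  [[0,0,0,1,-1,-13,50],[0,0,0,1,-1,-26,50],[0,0,0,1,-1,-26,30],[0,0,0,1,-1,-26,10],[0,0,0,1,-1,-26,5],[0,0,0,1,-1,-26,5],[0,0,0,1,-1,-26,5],[0,0,0,1,-1,-26,5]],
], squeeze=80)

```text
clock: 3.95
tcp_pos: [0.6061, -0.1615, 0.0956]
orientation: [0.0, 0.042, 0.999, 0.0]
wrist_force: [-1.3, 3.0, 1.4]
finger_gap: 0.0127
grip_force: 78.6
```

Emit:
carry_out([
  [[0,0,0,0,0,8,5],[0,0,0,0,0,16,5],[0,0,0,0,0,23,5],[0,0,0,0,0,27,5],[0,0,0,0,0,27,5]],
])

```text
clock: 4.45
tcp_pos: [0.6058, -0.1615, 0.1222]
orientation: [-0.0, 0.042, 0.999, 0.0]
wrist_force: [2.7, 3.9, -11.3]
finger_gap: 0.0131
grip_force: 77.9
```

Emit:
carry_out([
  [[0,0,0.14,0,0,0,5],[0,0,0.28,0,0,0,5],[0,0,0.42,0,0,0,5],[0,0,0.56,0,0,0,5],[0,0,0.7,0,0,0,5],[0,0,0.84,0,0,0,5],[0,0,0.98,0,0,0,5],[0,0,1.12,0,0,0,5],[0,0,1.22,0,0,0,5],[0,0,1.26,0,0,0,5],[0,0,1.26,0,0,0,5]],
])

```text
clock: 5.55
tcp_pos: [0.606, -0.1617, 0.1217]
orientation: [0.0, -0.555, 0.832, 0.0]
wrist_force: [3.5, 3.2, -12.0]
finger_gap: 0.0127
grip_force: 78.0
```

Emit:
carry_out([
  [[0,0,0,0,0,-4,5],[0,0,0,0,0,-7,5],[0,0,0,0,0,-8,5],[0,0,0,0,0,-8,40],[0,0,0,0,0,-8,40],[0,0,0,0,0,-8,40],[0,0,0,0,0,10,40],[0,0,0,0,0,40,40],[0,0,0,0,0,60,40],[0,0,0,0,0,80,40]],
])

```text
clock: 6.55
tcp_pos: [0.6063, -0.1625, 0.2046]
orientation: [0.0, -0.555, 0.832, -0.001]
wrist_force: [-0.1, -0.7, 0.1]
finger_gap: 0.0399
grip_force: 0.0
```

```bash
python3 - <<'E'
from h import *
np.set_printoptions(precision=4,suppress=True)
im,c=snap('wrist','w3'); np.savez('w3.npz',**c)
T,_=snap('top','top3')
W=cv2.imread('pics/w3.png'); t=cv2.imread('pics/top3.png')
o=np.zeros((600,800,3),np.uint8); o[:384,:512]=W; o[390:590,:400]=cv2.resize(t[80:180,180:380],(400,200)); cv2.imwrite('pics/w3b.png',o)
E
```

```text
(no output)
```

View pics/w3b.png

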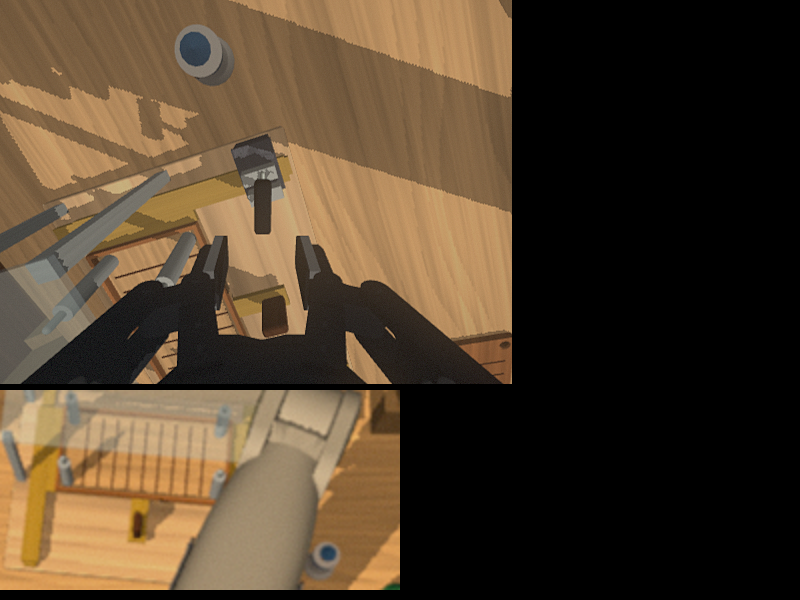

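The plunger rests turned, its bar lined up with the gripper at (262,205). The tab shows at (275,316) in the wrist picture.

```bash
python3 - <<'E'
from h import *
np.set_printoptions(precision=4,suppress=True)
c=dict(np.load('w3.npz')); w2=dict(np.load('w2.npz')); t=cal('top')
print('hood front',plane(t,176.5,107.5,.223),plane(t,322,120,.223))
W=cv2.imread('pics/w3.png'); a=W[285:345,250:300].astype(int)
m=(a.max(2)<110)&(a[:,:,2]-a[:,:,0]>8); n,l,st,ce=cv2.connectedComponentsWithStats(m.astype(np.uint8)); i=1+np.argmax(st[1:,4]); p=ce[i]+[250,285]; print(st[i],p)
W2=cv2.imread('pics/w2.png'); a=W2[225:300,435:511].astype(int)
m=(a.max(2)<110)&(a[:,:,2]-a[:,:,0]>8); n,l,st,ce=cv2.connectedComponentsWithStats(m.astype(np.uint8)); i=1+np.argmax(st[1:,4]); p2=ce[i]+[435,225]; print(st[i],p2)
for z in (.08,.09,.095): print(plane(c,*p,z),plane(w2,*p2,z))
# posts front tips, top view (z1 crop /2)
for n,u,v in (('FL tip',552,78),('FR tip',712,92)): print(n,plane(t,175+(u-480)/2,75+v/2,.156))
E
```

```text
hood front [0.7389 0.2267 0.223 ] [ 0.7022 -0.2108  0.223 ]
[   0   10   50   50 1194] [274.7379 321.0645]
[   0    4   76   71 3149] [474.2366 266.1188]
[0.6598 0.0089 0.08  ] [0.6585 0.0035 0.08  ]
[ 0.6566 -0.0004  0.09  ] [ 0.651  -0.0051  0.09  ]
[ 0.655  -0.0051  0.095 ] [ 0.6472 -0.0094  0.095 ]
FL tip [0.7436 0.1281 0.156 ]
FR tip [ 0.7221 -0.1239  0.156 ]
```

Emit:
carry_out([
  [[0,0,-0.14,5,20,0,60],[0,0,-0.28,11,40,0,60],[0,0,-0.42,18,60,0,60],[0,0,-0.56,24,80,0,60],[0,0,-0.7,30,100,0,60],[0,0,-0.84,35,120,0,60],[0,0,-0.98,40,140,0,60],[0,0,-1.12,48,160,-10,60],[0,0,-1.259,52,170,-40,60],[0,0,-1.259,52,170,-60,60],[0,0,-1.259,52,170,-70,60],[0,0,-1.259,52,170,-70,60]],
])

```text
clock: 7.85
tcp_pos: [0.6566, 0.008, 0.1303]
orientation: [-0.002, 0.041, 0.999, 0.0]
wrist_force: [-0.6, 0.8, 0.6]
finger_gap: 0.06
grip_force: 0.0
```

```bash
python3 - <<'E'
from h import *
np.set_printoptions(precision=4,suppress=True)
im,c=snap('wrist','w4'); np.savez('w4.npz',**c)
print(monitor.get_state()['tcp_pos'], proj(c,[.658,.008,.095]))
E
```

```text
[0.6575 0.0078 0.1318] [260.4908 223.9093]
```

View pics/w4.png

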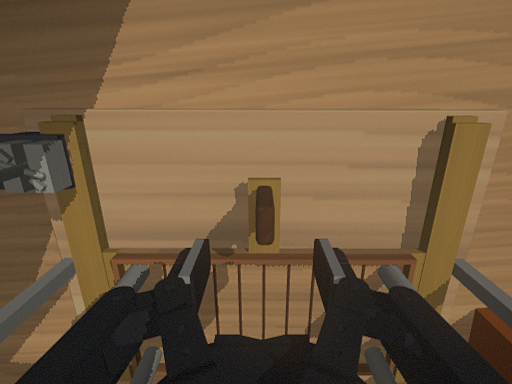

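The tab's top is centred at (264,216), about 4 mm closer to the robot than I estimated. Next: descend and grip.

Emit:
carry_out([
  [[0,0,0,-4,2,-25,50],[0,0,0,-4,2,-50,50],[0,0,0,-4,2,-68,50],[0,0,0,-4,2,-70,30],[0,0,0,-4,2,-70,10],[0,0,0,-4,2,-70,5],[0,0,0,-4,2,-70,5],[0,0,0,-4,2,-70,5]],
], squeeze=60)

```text
clock: 8.7
tcp_pos: [0.6551, 0.0105, 0.0641]
orientation: [0.001, 0.041, 0.999, 0.0]
wrist_force: [0.1, 3.1, 5.0]
finger_gap: 0.0134
grip_force: 60.5
```

Emit:
carry_out([
  [[0,0,0,-10,0.8,0,5],[0,0,0,-30,2.5,0,5],[0,0,0,-50,4.2,0,5],[0,0,0,-70,5.8,0,5],[0,0,0,-90,7.5,0,5],[0,0,0,-110,9.2,0,5],[0,0,0,-130,10.8,0,5],[0,0,0,-150,12.5,0,5],[0,0,0,-170,14.2,0,5],[0,0,0,-185,15.4,0,5],[0,0,0,-195,16.2,0,5],[0,0,0,-201,16.7,0,5],[0,0,0,-201,16.7,0,5]],
])

```text
clock: 10.0
tcp_pos: [0.4559, 0.0275, 0.0641]
orientation: [0.004, 0.041, 0.999, 0.001]
wrist_force: [5.1, 5.6, 1.7]
finger_gap: 0.0131
grip_force: 61.5
```

Emit:
carry_out([
  [[0,0,0,0,0,0,40],[0,0,0,0,0,0,40],[0,0,0,0,0,30,85],[0,0,0,0,0,80,85],[0,0,0,0,-30,120,85],[0,0,0,0,-70,150,85],[0,0,0,-5,-110,180,85],[0,0,0,-10,-140,220,85],[0,0,0,-20,-150,260,85],[0,0,0,-20,-150,290,85],[0,0,0,-20,-150,290,85]],
])

```text
clock: 11.1
tcp_pos: [0.434, -0.1248, 0.3567]
orientation: [0.003, 0.042, 0.999, -0.002]
wrist_force: [-0.1, 0.9, 0.5]
finger_gap: 0.0851
grip_force: 0.0
```

```bash
python3 - <<'E'
from h import *
np.set_printoptions(precision=4,suppress=True)
im,c=snap('wrist','w5'); np.savez('w5.npz',**c)
print(monitor.get_state()['tcp_pos'])
snap('top','top5')
b=cv2.imread('pics/w5.png'); cv2.imwrite('pics/w5b.png',cv2.resize(b,(800,600),interpolation=cv2.INTER_CUBIC))
E
```

```text
[ 0.4336 -0.1242  0.3543]
```

View pics/w5b.png

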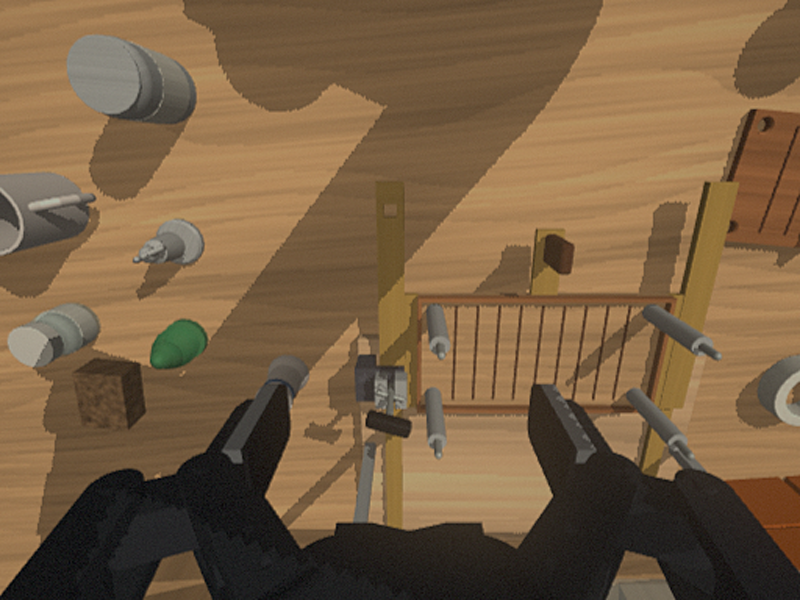

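The tray is out. The pin tips are at (445,352), (714,355), (438,453) and (690,464), the skater's foot at (186,242), the cone at (185,340) and the lighthouse's foot at about (288,375).

```bash
python3 - <<'E'
from h import *
np.set_printoptions(precision=4,suppress=True)
c=dict(np.load('w5.npz')); t=cal('top'); k=1/1.5625
P=[plane(c,u*k,v*k,.156) for u,v in ((445,352),(714,355),(438,453),(690,464))]
print(np.array(P)); print('mean',np.mean(P,0))
print('lip corners', [plane(c,u*k,v*k,.051) for u,v in ((414,297),(682,297),(412,411))])
W=cv2.imread('pics/w5.png')
# skater foot ellipse upper rim (z=.01): bounding from pixels
for n,u,v,z in (('skater foot',183,242,.01),('cone foot far',190,338,.009),('light foot',287,374,.012)): print(n,plane(c,u*k,v*k,z))
T=cv2.imread('pics/top5.png'); cv2.imwrite('pics/z5.png',np.hstack([cv2.resize(T[130:250,310:430],(400,400),interpolation=cv2.INTER_CUBIC),cv2.resize(W[130:260,75:205],(400,400),interpolation=cv2.INTER_CUBIC)]))
E
```

```text
[[ 0.5213 -0.099   0.156 ]
 [ 0.5446  0.1411  0.156 ]
 [ 0.6304 -0.112   0.156 ]
 [ 0.6645  0.1358  0.156 ]]
mean [0.5902 0.0165 0.156 ]
lip corners [array([ 0.5031, -0.1242,  0.051 ]), array([0.5283, 0.1737, 0.051 ]), array([ 0.651 , -0.1387,  0.051 ])]
skater foot [ 0.4267 -0.3881  0.01  ]
cone foot far [ 0.5482 -0.4119  0.009 ]
light foot [ 0.6078 -0.2976  0.012 ]
```

View pics/z5.png

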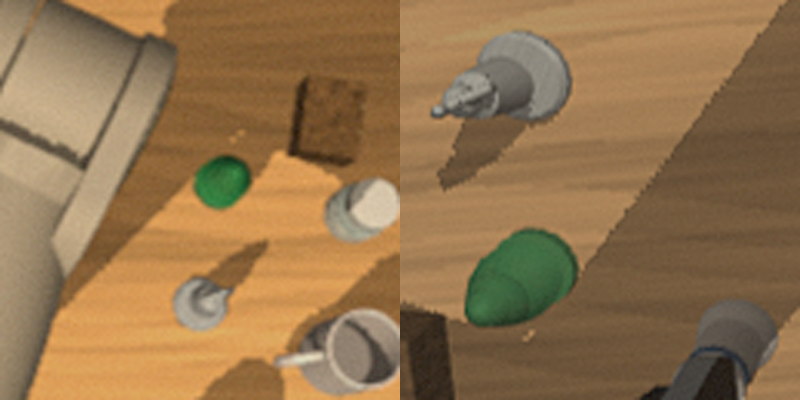

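The crop shows the cone still at top-view pixel (376,184), with the cork and jar on its far side, and the skater's foot at (370,221). I'll triangulate the cone with the new views.

```bash
cat >> h.py <<'E'
def tri(obs):
    A=np.zeros((3,3));b=np.zeros(3)
    for c,p in obs:
        e,d=ray(c,*p); d/=np.linalg.norm(d); M=np.eye(3)-np.outer(d,d);A+=M;b+=M@e
    x=np.linalg.solve(A,b); return x,[np.round(proj(c,x)-p,1) for c,p in obs]
def blob(im,box,f):
    x0,y0,x1,y1=box; m=f(im[y0:y1,x0:x1].astype(int)).astype(np.uint8); n,l,st,ce=cv2.connectedComponentsWithStats(m)
    i=1+np.argmax(st[1:,4]); return ce[i]+[x0,y0],st[i]
green=lambda a:(a[:,:,1]-a[:,:,2]>25)
E
python3 - <<'E'
from h import *
np.set_printoptions(precision=4,suppress=True)
c=dict(np.load('w5.npz')); t=cal('top'); s=cal('scene')
W=cv2.imread('pics/w5.png');T=cv2.imread('pics/top5.png'); snap('scene','s5'); S=cv2.imread('pics/s5.png')
pw,a=blob(W,(80,190,150,250),green); pt,b=blob(T,(360,170,395,200),green); ps,d=blob(S,(180,160,205,195),green)
print(pw,a,pt,b,ps,d); print(tri([(c,pw),(t,pt)]),tri([(c,pw),(t,pt),(s,ps)]))
for z in(.025,.035,.045): print(plane(c,*pw,z),plane(t,*pt,z))
for n,u,v,z in (('cork',409,166,.04),('jar',290+390/3,130+188/3,.07),('mug',290+385/3,130+315/3,.09),('mug handle',290+312/3,130+326/3,.06),('can',290+235/3,130+415/3,.1),('skater foot',370.3,220.9,.008)): print(n,plane(t,u,v,z))
print('sk',plane(c,114.7,155.4,.01))
E
```

```text
[113.5324 219.6378] [ 16  15  36  31 740] [376.1067 184.1798] [  9   7  16  15 178] [190.587  175.1957] [ 7  8  9 14 92]
(array([ 0.5475, -0.4194,  0.0249]), [array([0.1, 0.1]), array([0. , 0.1])]) (array([ 0.5482, -0.4203,  0.0271]), [array([-0.8,  1. ]), array([ 0.5, -0.3]), array([0.7, 0.4])])
[ 0.5473 -0.4195  0.025 ] [ 0.5478 -0.4193  0.025 ]
[ 0.5431 -0.4131  0.035 ] [ 0.5457 -0.4165  0.035 ]
[ 0.5389 -0.4067  0.045 ] [ 0.5436 -0.4137  0.045 ]
cork [ 0.6073 -0.5285  0.04  ]
jar [ 0.5108 -0.5485  0.07  ]
mug [ 0.371  -0.5271  0.09  ]
mug handle [ 0.362  -0.4588  0.06  ]
can [ 0.2665 -0.3621  0.1   ]
skater foot [ 0.4259 -0.3987  0.008 ]
sk [ 0.4272 -0.3927  0.01  ]
```

Emit:
carry_out([
  [[0,0,0.14,10,-30,-20,85],[0,0,0.28,20,-60,-40,85],[0,0,0.42,30,-90,-60,85],[0,0,0.56,42,-120,-80,85],[0,0,0.7,54,-150,-100,85],[0,0,0.84,66,-180,-120,85],[0,0,0.98,78,-210,-140,85],[0,0,1.12,90,-240,-160,85],[0,0,1.26,102,-270,-180,85],[0,0,1.4,112,-293,-195,85],[0,0,1.54,112,-293,-200,85],[0,0,1.57,112,-293,-205,85],[0,0,1.57,112,-293,-205,85]],
])

```text
clock: 12.55
tcp_pos: [0.5441, -0.4147, 0.1449]
orientation: [-0.0, -0.676, 0.737, 0.002]
wrist_force: [-0.4, 1.2, -0.4]
finger_gap: 0.085
grip_force: 0.0
```

```bash
python3 - <<'E'
from h import *
np.set_printoptions(precision=4,suppress=True)
im,c=snap('wrist','w6'); np.savez('w6.npz',**c)
print(monitor.get_state()['tcp_pos'],monitor.get_state()['orientation'])
W=cv2.imread('pics/w6.png'); p,a=blob(W,(150,100,400,340),green); print(p,a)
print(proj(c,[.546,-.417,0.03]), [plane(c,*p,z) for z in (.025,.035,.045)])
E
```

```text
[ 0.5445 -0.4149  0.1462] [-0.0001 -0.6763  0.7366  0.0013]
[262.9162 180.0691] [ 82  51  47  54 883]
[258.8647 184.5673] [array([ 0.5417, -0.4198,  0.025 ]), array([ 0.5415, -0.4228,  0.035 ]), array([ 0.5414, -0.4258,  0.045 ])]
```

View pics/w6.png

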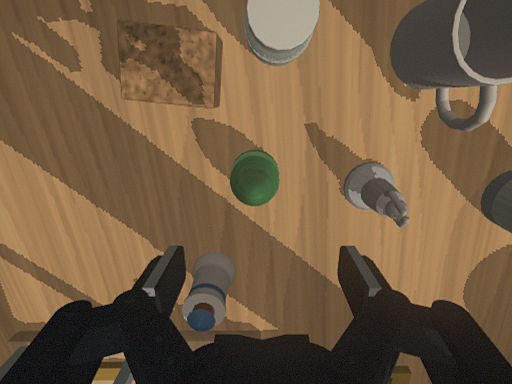

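The cone sits between the pads at (255,179), the skater's foot is at (370,187) and the lighthouse at (213,275). Next: descend and grip the cone.

Emit:
carry_out([
  [[0,0,0,0,-2,-40,85],[0,0,0,0,-2,-80,85],[0,0,0,0,-2,-115,85],[0,0,0,0,-2,-130,85],[0,0,0,0,-2,-137,85],[0,0,0,0,-2,-137,70],[0,0,0,0,-2,-137,40],[0,0,0,0,-2,-137,30],[0,0,0,0,-2,-137,30],[0,0,0,0,-2,-137,30]],
], squeeze=35)

```text
clock: 13.6
tcp_pos: [0.5469, -0.4196, 0.0132]
orientation: [0.0, -0.677, 0.736, -0.003]
wrist_force: [1.9, 0.8, 6.1]
finger_gap: 0.0463
grip_force: 36.7
```

Emit:
carry_out([
  [[0,0,0,0,0,20,30],[0,0,0,0,0,60,30],[0,0,0,2,10,105,30],[0,0,0,5,40,145,30],[0,0,0,9,80,175,30],[0,0,0,13,125,190,30],[0,0,0,17,170,190,30],[0,0,0,21,215,190,30],[0,0,0,25,260,190,30],[0,0,0,29,305,190,30],[0,0,0,33,350,190,30],[0,0,0,37,395,190,30],[0,0,0,41,435,190,30],[0,0,0,44,470,190,30],[0,0,0,47,490,190,30],[0,0,0,47,499,185,30],[0,0,0,47,499,160,30],[0,0,0,47,499,130,30],[0,0,0,47,499,110,30],[0,0,0,47,499,110,30]],
])

```text
clock: 15.6
tcp_pos: [0.589, 0.0799, 0.1167]
orientation: [-0.003, -0.677, 0.736, 0.002]
wrist_force: [-0.7, 1.0, -3.0]
finger_gap: 0.0466
grip_force: 36.6
```

```bash
python3 - <<'E'
from h import *
np.set_printoptions(precision=4,suppress=True)
im,c=snap('wrist','w7'); np.savez('w7.npz',**c); s=monitor.get_state()
print(s['tcp_pos'],s['orientation'],s['finger_gap'],s['grip_force'])
print([proj(c,[.589+a*.9966+b*.083,.0175-a*.083+b*.9966,.156]) for a in(-.055,.055) for b in (-.125,.125)])
E
```

```text
[0.5904 0.08   0.1188] [-0.0017 -0.6766  0.7364  0.0013] 0.046351482075001484 36.620158553123474
[array([ 473.3121, -367.4483]), array([355.329 , 386.5412]), array([   3.4531, -372.0692]), array([149.8963, 388.5382])]
```

View pics/w7.png

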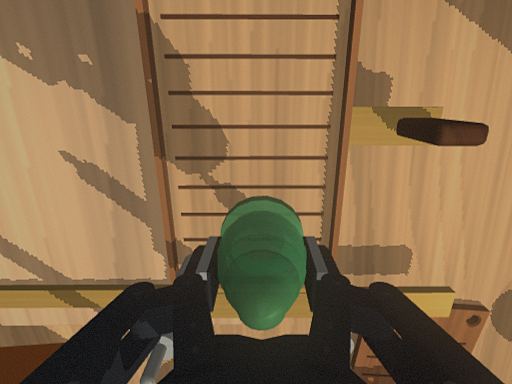

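The cone hangs over the tray floor at (262,262), between the lips. Next: lower it and release.

Emit:
carry_out([
  [[0,0,0,0,0,-25,30],[0,0,0,0,0,-45,30],[0,0,0,0,0,-60,30],[0,0,0,0,0,-66,30],[0,0,0,0,0,-69,30],[0,0,0,0,0,-69,30]],
])

```text
clock: 16.25
tcp_pos: [0.5936, 0.0805, 0.0532]
orientation: [0.001, -0.677, 0.736, -0.001]
wrist_force: [0.5, 0.8, -1.3]
finger_gap: 0.0464
grip_force: 36.9
```

Emit:
carry_out([
  [[0,0,0,0,0,0,55],[0,0,0,0,0,0,75],[0,0,0,0,0,0,80],[0,0,0,0,0,20,80],[0,0,0,0,0,60,80],[0,0,0,0,0,105,80],[0,0,0,0,-10,140,80],[0,0,-0.05,-10,-50,150,85],[0,0,-0.1,-20,-95,150,85],[0,0,-0.15,-35,-140,150,85],[0,0,-0.2,-50,-185,150,85],[0,0,-0.28,-65,-230,150,85],[0,0,-0.36,-80,-275,150,85],[0,0,-0.44,-95,-320,145,85],[0,0,-0.52,-115,-365,140,85],[0,0,-0.6,-135,-410,130,85],[0,0,-0.63,-155,-445,120,85],[0,0,-0.63,-167,-470,110,85],[0,0,-0.63,-167,-476,107,85],[0,0,-0.63,-167,-476,107,85]],
])

```text
clock: 18.25
tcp_pos: [0.4246, -0.3957, 0.1578]
orientation: [0.0, -0.415, 0.91, 0.001]
wrist_force: [-0.4, 0.4, 0.1]
finger_gap: 0.085
grip_force: 0.0
```

```bash
python3 - <<'E'
from h import *
np.set_printoptions(precision=4,suppress=True)
c6=dict(np.load('w6.npz')); print('from w6',plane(c6,370,187,.01))
im,c=snap('wrist','w8'); np.savez('w8.npz',**c); s=monitor.get_state(); snap('top','top8')
T=cv2.imread('pics/top8.png')
o=np.zeros((584,512,3),np.uint8); o[:384]=cv2.imread('pics/w8.png'); o[384:,:400]=cv2.resize(T[80:180,180:380],(400,200)); cv2.imwrite('pics/w8b.png',o)
print(s['tcp_pos'],s['orientation']); print(proj(c,[.4262,-.395,.01]))
E
```

```text
from w6 [ 0.4276 -0.3975  0.01  ]
[ 0.4251 -0.3948  0.1583] [ 0.0002 -0.4154  0.9096  0.0004]
[260.0435 179.1639]
```

View pics/w8b.png

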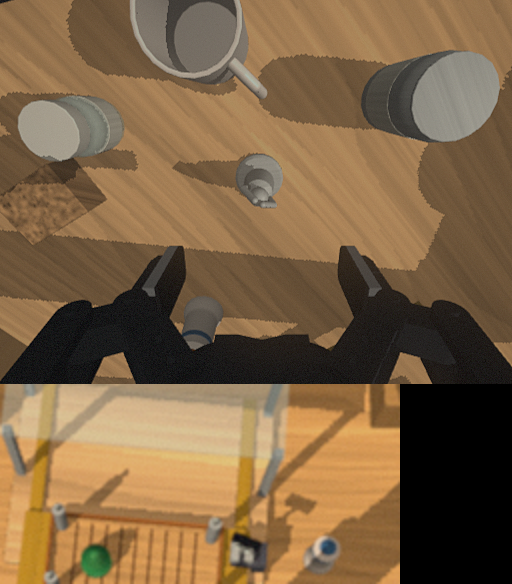

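The skater's foot is at (260,177), as predicted, and the top crop shows the cone upright on the tray. Next: grip the skater.

Emit:
carry_out([
  [[0,0,0,0,-1,-40,85],[0,0,0,0,-1,-80,85],[0,0,0,0,-1,-115,85],[0,0,0,0,-1,-130,85],[0,0,0,0,-1,-139,85],[0,0,0,0,-1,-139,60],[0,0,0,0,-1,-139,40],[0,0,0,0,-1,-139,20],[0,0,0,0,-1,-139,15],[0,0,0,0,-1,-139,15],[0,0,0,0,-1,-139,15]],
], squeeze=35)

```text
clock: 19.45
tcp_pos: [0.4259, -0.397, 0.0209]
orientation: [0.001, -0.416, 0.91, -0.001]
wrist_force: [0.8, 1.9, 5.3]
finger_gap: 0.0301
grip_force: 34.3
```

Emit:
carry_out([
  [[0,0,0,0,0,20,15],[0,0,0,0,0,60,15],[0,0,0,5,10,100,15],[0,0,0.05,15,35,140,15],[0,0,0.1,30,70,170,15],[0,0,0.18,48,110,180,15],[0,0,0.26,66,155,180,15],[0,0,0.34,84,200,180,15],[0,0,0.42,102,245,180,15],[0,0,0.5,120,290,180,15],[0,0,0.58,138,335,180,15],[0,0,0.63,152,375,180,15],[0,0,0.63,160,400,180,15],[0,0,0.63,163,414,170,15],[0,0,0.63,163,414,140,15],[0,0,0.63,163,414,105,15],[0,0,0.63,163,414,75,15],[0,0,0.63,163,414,55,15],[0,0,0.63,163,414,45,15],[0,0,0.63,163,414,41,15]],
])

```text
clock: 21.45
tcp_pos: [0.5881, 0.0169, 0.0607]
orientation: [-0.0, -0.676, 0.736, -0.0]
wrist_force: [-2.6, 0.2, 19.3]
finger_gap: 0.0299
grip_force: 37.5
```

Emit:
carry_out([
  [[0,0,0,0,0,-1,40],[0,0,0,0,0,-1,65],[0,0,0,0,0,-1,75],[0,0,0,0,0,20,75],[0,0,0,0,0,60,75],[0,0,0,0,0,105,75],[0,0,0,0,-10,140,75],[0,0,0,4,-55,150,85],[0,0,0,7,-100,150,85],[0,0,0,10,-145,150,85],[0,0,0,13,-190,150,85],[0,0,0,16,-235,150,85],[0,0,0,19,-280,140,85],[0,0,0,19,-310,120,85],[0,0,0,19,-315,104,85],[0,0,0,19,-315,104,85]],
])

```text
clock: 23.05
tcp_pos: [0.6053, -0.2982, 0.1614]
orientation: [-0.001, -0.676, 0.737, 0.002]
wrist_force: [-0.2, 1.2, -1.3]
finger_gap: 0.0847
grip_force: 0.0
```

```bash
python3 - <<'E'
from h import *
np.set_printoptions(precision=4,suppress=True)
im,c=snap('wrist','w9'); np.savez('w9.npz',**c); s=monitor.get_state(); snap('top','top9')
T=cv2.imread('pics/top9.png')
o=np.zeros((584,512,3),np.uint8); o[:384]=cv2.imread('pics/w9.png'); o[384:,:400]=cv2.resize(T[80:180,180:380],(400,200)); cv2.imwrite('pics/w9b.png',o)
print(s['tcp_pos'],s['orientation']); print(proj(c,[.608,-.298,.012]),proj(c,[.608,-.298,.088]))
E
```

```text
[ 0.6059 -0.2973  0.1631] [-0.0003 -0.6765  0.7365  0.0015]
[258.3385 177.4137] [257.8926 202.2403]
```

View pics/w9b.png

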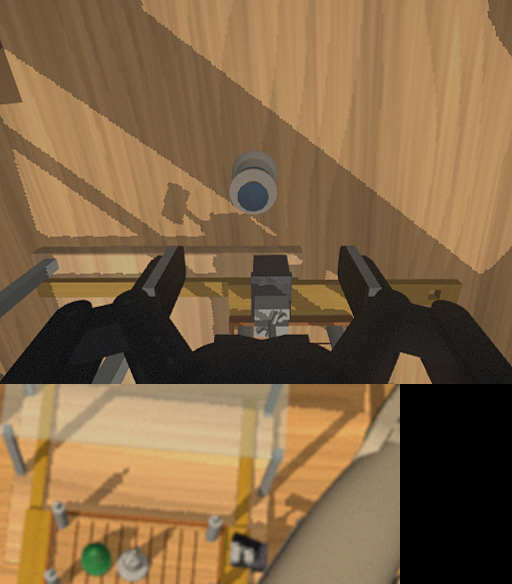

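The lighthouse top is at (253,196), about 3 mm off my estimate, and the cone and skater both stand on the tray. Next: grip the lighthouse.

Emit:
carry_out([
  [[0,0,0,2,-3,-40,85],[0,0,0,2,-3,-80,85],[0,0,0,2,-3,-115,85],[0,0,0,2,-3,-135,85],[0,0,0,2,-3,-144,85],[0,0,0,2,-3,-144,70],[0,0,0,2,-3,-144,45],[0,0,0,2,-3,-144,25],[0,0,0,2,-3,-144,25],[0,0,0,2,-3,-144,25],[0,0,0,2,-3,-144,25]],
], squeeze=35)

```text
clock: 24.25
tcp_pos: [0.6108, -0.3009, 0.0229]
orientation: [0.001, -0.677, 0.736, -0.002]
wrist_force: [1.9, 1.2, 6.4]
finger_gap: 0.0389
grip_force: 35.3
```

Emit:
carry_out([
  [[0,0,0,0,0,20,25],[0,0,0,0,0,60,25],[0,0,0,0,0,105,25],[0,0,0,0,5,145,25],[0,0,0,-2,20,175,25],[0,0,0,-5,50,182,25],[0,0,0,-10,95,182,25],[0,0,0,-15,140,182,25],[0,0,0,-20,185,182,25],[0,0,0,-24,225,182,25],[0,0,0,-27,250,180,25],[0,0,0,-27,257,160,25],[0,0,0,-27,257,125,25],[0,0,0,-27,257,90,25],[0,0,0,-27,257,65,25],[0,0,0,-27,257,50,25],[0,0,0,-27,257,44,25],[0,0,0,-27,257,42,25]],
])

```text
clock: 26.05
tcp_pos: [0.5823, -0.0432, 0.0628]
orientation: [0.0, -0.677, 0.736, -0.0]
wrist_force: [-2.0, 1.9, 8.6]
finger_gap: 0.0394
grip_force: 36.9
```

Emit:
carry_out([
  [[0,0,0,0,0,-1,50],[0,0,0,0,0,-1,70],[0,0,0,0,0,-1,75],[0,0,0,0,0,20,75],[0,0,0,0,0,60,75],[0,0,0,0,0,105,75],[0,0,-0.05,0,10,140,75],[0,0,-0.19,-10,40,170,75],[0,0,-0.33,-20,80,190,75],[0,0,-0.47,-35,120,190,75],[0,0,-0.61,-50,160,190,75],[0,0,-0.75,-65,200,190,75],[0,0,-0.89,-80,240,190,75],[0,0,-1.03,-95,280,190,75],[0,0,-1.17,-110,320,190,75],[0,0,-1.31,-125,350,190,75],[0,0,-1.45,-140,380,190,75],[0,0,-1.59,-150,405,190,75],[0,0,-1.67,-153,417,190,75],[0,0,-1.67,-153,417,190,75]],
])

```text
clock: 28.05
tcp_pos: [0.4283, 0.3754, 0.2527]
orientation: [0.0, 0.09, 0.996, 0.0]
wrist_force: [-0.5, -0.1, 1.4]
finger_gap: 0.075
grip_force: 0.0
```

```bash
python3 - <<'E'
from h import *
np.set_printoptions(precision=4,suppress=True)
im,c=snap('wrist','w10'); np.savez('w10.npz',**c); s=monitor.get_state(); snap('top','top10')
T=cv2.imread('pics/top10.png')
o=np.zeros((584,512,3),np.uint8); o[:384]=cv2.imread('pics/w10.png'); o[384:,:400]=cv2.resize(T[80:180,180:380],(400,200)); cv2.imwrite('pics/w10b.png',o)
print(s['tcp_pos'],s['orientation']); print(proj(c,[.43,.3735,.067]))
E
```

```text
[0.4287 0.3744 0.2526] [0.0003 0.0895 0.996  0.0001]
[259.198  171.5865]
```

View pics/w10b.png

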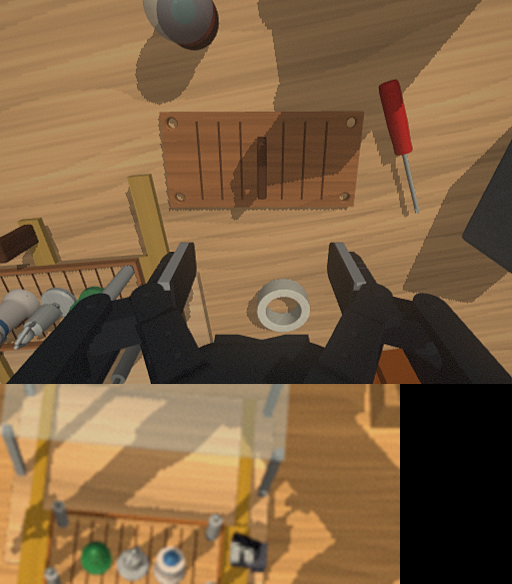

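All three figurines stand on the tray. The shelf's holes are at (172,123), (351,122), (180,197) and (344,197), and its handle bar is at (262,168). I've now viewed 16 pictures, which is over the 14 allowed. I won't view any more and will measure by code only.

```bash
python3 - <<'E'
from h import *
np.set_printoptions(precision=4,suppress=True)
c=dict(np.load('w10.npz')); W=cv2.imread('pics/w10.png')
H=np.array([plane(c,u,v,.010) for u,v in ((172,123),(351,122),(180,197),(344,196.5))]); print(H,H.mean(0))
d1=H[1]-H[0]; d2=H[3]-H[2]; d3=H[2]-H[0]; d4=H[3]-H[1]
print('yaw',[np.arctan2(-d[0],d[1]) for d in (d1,d2)],[np.arctan2(d[1],d[0]) for d in (d3,d4)],[np.linalg.norm(d) for d in (d1,d2,d3,d4)])
a=W[130:205,250:275].astype(int); m=(a.max(2)<62).astype(np.uint8); n,l,st,ce=cv2.connectedComponentsWithStats(m); i=1+np.argmax(st[1:,4]); print(st[i],ce[i]+[250,130]); p=ce[i]+[250,130]
for z in (.06,.067): print(plane(c,*p,z))
print('bar by eye',plane(c,262,167.5,.067), plane(c,262,137,.067)-plane(c,262,198,.067))
E
```

```text
[[0.355  0.2647 0.01  ]
 [0.3981 0.508  0.01  ]
 [0.462  0.2456 0.01  ]
 [0.5059 0.4895 0.01  ]] [0.4303 0.3769 0.01  ]
yaw [np.float64(-0.17535200929125028), np.float64(-0.1781200487437186)] [np.float64(-0.17677875176978702), np.float64(-0.16948840531760434)] [np.float64(0.24702483690832452), np.float64(0.24782220630922286), np.float64(0.10869044784636775), np.float64(0.10937819829692941)]
[  9   7   8  30 108] [263.5741 152.6296]
[0.4089 0.3829 0.06  ]
[0.4075 0.3831 0.067 ]
bar by eye [0.4255 0.3779 0.067 ] [-0.0765  0.0139  0.    ]
```

Emit:
carry_out([
  [[0,0,0.003,0,3,-45,60],[0,0,0.003,0,3,-90,60],[0,0,0.003,0,3,-135,60],[0,0,0.003,0,3,-175,60],[0,0,0.003,0,3,-200,60],[0,0,0.003,0,3,-211,60],[0,0,0.003,0,3,-211,40],[0,0,0.003,0,3,-211,20],[0,0,0.003,0,3,-211,5],[0,0,0.003,0,3,-211,5],[0,0,0.003,0,3,-211,5],[0,0,0.003,0,3,-211,5]],
], squeeze=70)

```text
clock: 29.35
tcp_pos: [0.4305, 0.3775, 0.0435]
orientation: [0.002, 0.09, 0.996, 0.001]
wrist_force: [-0.2, -2.0, 6.7]
finger_gap: 0.0104
grip_force: 70.4
```

```bash
cat > pins.py <<'E'
from h import *
np.set_printoptions(precision=4,suppress=True)
x=np.array([.9964,-.085]);y=np.array([.085,.9964]);C=np.array([.589,.0175])
def pins(img,c,posts,thr):
    im=cv2.imread(img); hsv=cv2.cvtColor(im,cv2.COLOR_BGR2HSV); out={}
    for a,b in posts:
        q=C+a*x+b*y; p0=proj(c,[*q,.06]); p1=proj(c,[*q,.156]); d=(p1-p0)/np.linalg.norm(p1-p0)
        m=np.zeros(im.shape[:2],np.uint8); cv2.line(m,tuple(int(v) for v in p0),tuple(int(v) for v in p1+d*6),255,thr)
        g=(hsv[:,:,1]<70)&(hsv[:,:,2]>70)&(m>0); n,l,st,ce=cv2.connectedComponentsWithStats(g.astype(np.uint8))
        if n<2: print(img,a,b,'none'); continue
        i=1+np.argmax(st[1:,4]); yy,xx=np.where(l==i); P=np.c_[xx,yy].astype(float); s=P@d; 
        tip=P[s>s.max()-2.5].mean(0); t=tip+d*((s.max()-tip@d)+.5)
        r=4*np.linalg.norm(proj(c,[*(q+[.001,0]),.156])-p1) # ~4 mm in px
        w=plane(c,*(t-d*0.3*r),.154); out[(a,b)]=w; print(img,a,b,st[i][4],'exp',p1,'tip',t,'w',w, 'local',np.array([(w[:2]-C)@x-a,(w[:2]-C)@y-b])*1000)
    return out
E
python3 - <<'E'
from pins import *
A=[(-.055,-.125),(-.055,.125),(.055,-.125),(.055,.125)]
pins('pics/w5.png',dict(np.load('w5.npz')),A,14)
t=cal('top')
for n in ('top9','top10'): pins(f'pics/{n}.png',t,A,9)
pins('pics/s5.png',cal('scene'),A,9)
E
```

```text
pics/w5.png -0.055 -0.125 369 exp [282.4817 226.9366] tip [282.282  229.6204] w [ 0.5276 -0.1029  0.154 ] local [ 4.0253 -0.2101]
pics/w5.png -0.055 0.125 489 exp [461.0045 227.0529] tip [461.7743 228.7295] w [0.548  0.1487 0.154 ] local [2.9617 2.2779]
pics/w5.png 0.055 -0.125 422 exp [280.6371 291.4067] tip [280.4497 293.5556] w [ 0.6376 -0.1123  0.154 ] local [ 4.5002 -0.1537]
pics/w5.png 0.055 0.125 561 exp [443.5024 291.5801] tip [450.3111 301.3936] w [0.6751 0.1512 0.154 ] local [19.433  15.5511]
pics/top9.png -0.055 -0.125 55 exp [284.8092 182.6664] tip [286.0493 179.4846] w [ 0.5329 -0.106   0.154 ] local [ 9.5949 -2.856 ]
pics/top9.png -0.055 0.125 57 exp [203.6925 175.5147] tip [203.7944 171.9461] w [0.5554 0.1464 0.154 ] local [10.5976  0.5672]
pics/top9.png 0.055 -0.125 65 exp [287.4472 148.2204] tip [288.1457 145.2232] w [ 0.6423 -0.1138  0.154 ] local [ 9.2794 -1.3403]
pics/top9.png 0.055 0.125 68 exp [207.466  141.2082] tip [207.7455 138.2732] w [0.6634 0.1365 0.154 ] local [ 9.0265 -0.0646]
pics/top10.png -0.055 -0.125 56 exp [284.8092 182.6664] tip [286.1296 179.1403
[... 246 characters left out ...]
4547 144.6139] w [ 0.6443 -0.1148  0.154 ] local [11.3349 -2.1566]
pics/top10.png 0.055 0.125 58 exp [207.466  141.2082] tip [208.0979 138.1749] w [0.6637 0.1354 0.154 ] local [ 9.4438 -1.1261]
pics/s5.png -0.055 -0.125 50 exp [237.1095 176.2564] tip [236.8146 180.4699] w [ 0.5456 -0.0786  0.154 ] local [19.9701 25.5662]
pics/s5.png -0.055 0.125 54 exp [274.4644 202.6093] tip [273.697  206.4942] w [0.5645 0.1625 0.154 ] local [18.2643 17.3474]
pics/s5.png 0.055 -0.125 144 exp [215.6004 184.9267] tip [214.3948 184.4716] w [ 0.634  -0.1189  0.154 ] local [ 1.3933 -7.0574]
pics/s5.png 0.055 0.125 64 exp [252.1181 213.0047] tip [251.4737 216.4926] w [0.6703 0.1512 0.154 ] local [14.6185 15.1561]
```

```bash
python3 - <<'E'
from pins import *
c=dict(np.load('w5.npz')); t=cal('top'); s=cal('scene')
obs={(-.055,-.125):((282.3,229.6),(286.05,179.5)),(-.055,.125):((461.8,228.7),(203.8,171.9)),(.055,-.125):((280.45,293.6),(288.15,145.2))}
for (a,b),(pw,pt) in obs.items():
    X,r=tri([(c,pw),(t,pt)]); print(a,b,X,r,'local',(X[:2]-C)@x-a,(X[:2]-C)@y-b)
# edges: project profile of brightness along station x in top and wrist for tray lip (z .051): print saturation profile at several y
for name,cc in (('w5',c),('top10',t)):
    im=cv2.imread(f'pics/{name}.png'); 
    for b in (-.08,-.04,.1):
        row=[]
        for a in np.arange(-.085,-.06,.002):
            q=C+a*x+b*y; p=proj(cc,[*q,.051]); row.append(cv2.getRectSubPix(im,(1,1),(float(p[0]),float(p[1]))).ravel().tolist())
        print(name,b,[r[1] for r in row])
    for b0 in (1,):
      for a in (-.02,.0):
        for sg in (-1,1):
            row=[]
            for b in np.arange(.136,.16,.002):
                q=C+a*x+sg*b*y; p=proj(cc,[*q,.051]); row.append(int(cv2.getRectSubPix(im,(1,1),(float(p[0]),float(p[1]))).ravel()[1]))
            print(name,'side',a,sg,row)
E
```

```text
-0.055 -0.125 [ 0.535  -0.1048  0.1443] [array([-1.6,  0.9]), array([-0.8,  0.3])] local 0.011621347695322887 -0.0014549033585808946
-0.055 0.125 [0.5529 0.1486 0.1538] [array([-1.4,  2.6]), array([-0.6,  1.2])] local 0.007882163582492462 0.0026040481024180717
0.055 -0.125 [ 0.6453 -0.1135  0.1469] [array([-0.8,  0.3]), array([-0.4,  0.1])] local 0.012279770718183626 -0.0007195767421399324
w5 -0.08 [99, 93, 85, 92, 89, 78, 81, 90, 93, 95, 90, 102, 124]
w5 -0.04 [93, 96, 94, 78, 60, 66, 81, 89, 90, 89, 87, 98, 119]
w5 0.1 [101, 108, 114, 107, 90, 76, 72, 83, 84, 86, 89, 94, 110]
w5 side -0.02 -1 [123, 127, 108, 79, 69, 78, 82, 84, 84, 82, 82, 82]
w5 side -0.02 1 [45, 51, 71, 88, 96, 114, 117, 115, 94, 100, 78, 65]
w5 side 0.0 -1 [135, 139, 117, 89, 78, 80, 82, 85, 80, 115, 116, 108]
w5 side 0.0 1 [51, 49, 73, 88, 96, 115, 118, 114, 99, 106, 110, 113]
top10 -0.08 [157, 154, 151, 149, 149, 152, 145, 134, 114, 100, 93, 97, 103]
top10 -0.04 [98, 96, 96, 103, 106, 108, 103, 95, 82, 79, 83, 93, 100]
top10 0.1 [158, 159, 162, 164, 164, 162, 155, 145, 119, 97, 91, 90, 91]
top10 side -0.02 -1 [128, 120, 106, 91, 73, 76, 84, 90, 92, 88, 90, 93]
top10 side -0.02 1 [125, 121, 107, 106, 112, 130, 142, 143, 143, 142, 138, 136]
top10 side 0.0 -1 [152, 140, 125, 105, 94, 92, 93, 96, 104, 107, 104, 98]
top10 side 0.0 1 [83, 80, 84, 100, 118, 137, 139, 141, 142, 141, 139, 138]
```

Emit:
carry_out([
  [[0,0,0,0,0,0,40],[0,0,0,0,0,0,60],[0,0,0,0,0,40,60],[0,0,0,0,0,90,60],[0,0,0,0,-10,140,60],[0,0,0.01,20,-50,180,60],[0,0,0.03,40,-95,220,60],[0,0,0.05,65,-140,256,60],[0,0,0.07,90,-185,256,60],[0,0,0.094,115,-230,256,60],[0,0,0.094,140,-275,256,60],[0,0,0.094,165,-315,256,60],[0,0,0.094,185,-345,256,60],[0,0,0.094,190,-360,256,60],[0,0,0.094,190,-360,256,60],[0,0,0.094,190,-360,256,60]],
])

```text
clock: 30.95
tcp_pos: [0.6189, 0.0162, 0.2966]
orientation: [-0.001, 0.044, 0.999, 0.0]
wrist_force: [-0.2, -0.1, -0.1]
finger_gap: 0.0596
grip_force: 0.0
```

```bash
python3 - <<'E'
from pins import *
im,c=snap('wrist','w11'); np.savez('w11.npz',**c); s=monitor.get_state(); print(s['tcp_pos'],s['orientation'])
b=cv2.imread('pics/w11.png'); hsv=cv2.cvtColor(b,cv2.COLOR_BGR2HSV)
for a in (-.055,.055):
  for bb in (-.125,.125):
    q=C+a*x+bb*y; p0=proj(c,[*q,.05]); ps=proj(c,[*q,.132]); p1=proj(c,[*q,.156]); 
    m=np.zeros(b.shape[:2],np.uint8); cv2.line(m,tuple(int(v) for v in p0),tuple(int(v) for v in p1),255,34)
    g=((hsv[:,:,1]<75)&(hsv[:,:,2]>60)&(m>0)).astype(np.uint8); n,l,st,ce=cv2.connectedComponentsWithStats(g); i=1+np.argmax(st[1:,4])
    yy,xx=np.where(l==i); P=np.c_[xx,yy]; d=(p1-p0)/np.linalg.norm(p1-p0); sP=P@d
    print(a,bb,'exp base/sh/tip',p0,ps,p1,'blob',st[i]); 
    nrm=np.array([-d[1],d[0]])
    for k in np.linspace(sP.min()+1,sP.max()-1,9): 
        S=P[abs(sP-k)<1.5]; print('   ',np.round(S.mean(0),1),np.round(np.ptp(S@nrm)+1,1))
    print('   end',np.round(P[sP>sP.max()-1].mean(0),1))
E
```

```text
[0.6186 0.0172 0.297 ] [-0.0005  0.043   0.9991  0.0003]
-0.055 -0.125 exp base/sh/tip [167.1638  98.5364] [142.1273  98.3532] [132.0491  98.2795] blob [131  97  47  19 681]
    [175.6 105.5] 10.0
    [170.6 105.2] 15.0
    [165.  105.5] 16.0
    [159.5 106. ] 17.0
    [154. 106.] 18.0
    [148.5 106.5] 18.0
    [143.  106.1] 19.0
    [137.7 105.5] 17.0
    [132.4 107.1] 7.0
   end [131.6 106.6]
-0.055 0.125 exp base/sh/tip [351.4889  97.9523] [375.7617  97.6131] [385.5302  97.4765] blob [342  97  45  18 646]
    [343.2 105.1] 11.0
    [348.  104.5] 15.0
    [353.3 104.7] 15.0
    [359.  105.5] 18.0
    [364. 106.] 17.0
    [369. 106.] 17.0
    [374.5 105.4] 18.0
    [379.9 105.8] 17.0
    [384.8 106.4] 6.0
   end [385.6 105.4]
0.055 -0.125 exp base/sh/tip [175.7099 176.7684] [155.4519 195.2484] [147.5593 202.4483] blob [147 175  38  37 650]
    [181.2 177.8] 10.9
    [177.  181.4] 14.5
    [173.1 185.6] 14.5
    [168.9 189.6] 15.1
    [164.8 193.8] 15.9
    [160.5 197.6] 16.6
    [156.4 201.6] 18.0
    [152.2 205.4] 13.0
    [148.4 209.6] 6.7
   end [147.8 210.2]
0.055 0.125 exp base/sh/tip [343.7373 176.1925] [363.5076 194.5226] [371.2088 201.6628] blob [335 175  37  36 638]
    [337.6 177.4] 9.5
    [341.8 180.8] 13.8
    [345.8 184.9] 15.2
    [349.7 189.1] 15.2
    [353.9 193. ] 15.2
    [358.1 197.1] 16.5
    [362.2 201.1] 17.3
    [366.3 204.8] 14.5
    [370. 209.] 5.2
   end [370.7 209.7]
```

Emit:
carry_out([
  [[0,0,-0.01,-20,40,0,60],[0,0,-0.02,-40,80,0,60],[0,0,-0.03,-60,120,0,60],[0,0,-0.04,-80,165,0,60],[0,0,-0.06,-100,210,-10,60],[0,0,-0.08,-120,255,-40,60],[0,0,-0.09,-140,300,-80,60],[0,0,-0.09,-160,340,-115,60],[0,0,-0.09,-167,356,-140,60],[0,0,-0.09,-167,356,-146,60],[0,0,-0.09,-167,356,-146,60],[0,0,-0.09,-167,356,-146,60]],
])

```text
clock: 32.2
tcp_pos: [0.4519, 0.3731, 0.1525]
orientation: [0.001, 0.087, 0.996, 0.0]
wrist_force: [-0.5, 0.8, 0.2]
finger_gap: 0.0603
grip_force: 0.0
```

```bash
python3 - <<'E'
from pins import *
im,c=snap('wrist','w12'); np.savez('w12.npz',**c); s=monitor.get_state(); print(s['tcp_pos'],s['orientation'])
b=cv2.imread('pics/w12.png'); g=cv2.cvtColor(b,cv2.COLOR_BGR2GRAY)
yaw=-.176; X=np.array([np.cos(yaw),np.sin(yaw)]);Y=np.array([-X[1],X[0]]); S=np.array([.4295,.377])
for a in (-.055,.055):
  for bb in (-.125,.125):
    q=S+a*X+bb*Y; p=proj(c,[*q,.010]); u,v=[int(round(k)) for k in p]
    w=b[v-13:v+14,u-13:u+14].astype(int); print(a,bb,p)
    r=w[:,:,2]-w[:,:,0]; med=np.median(w.reshape(-1,3),0); dist=np.abs(w-med).sum(2); m=(dist>45).astype(np.uint8)
    n,l,st,ce=cv2.connectedComponentsWithStats(m); k=sorted(range(1,n),key=lambda i:-st[i][4])[:3]
    for i in k: print('   ',st[i],ce[i]+[u-13,v-13])
    for row in m[::1]: print('    ',''.join('#' if t else '.' for t in row))
E
```

```text
[0.4528 0.3729 0.1531] [0.0011 0.0878 0.9961 0.0007]
-0.055 -0.125 [135.2634 105.0821]
    [  7   5  18  17 130] [136.9077 104.7   ]
    [ 0 21  2  6  8] [122.25 116.  ]
    [14 22  1  1  1] [136. 114.]
     ...........................
     ...........................
     ...........................
     ...........................
     ...........................
     ..............##...........
     ...........########........
     .........############......
     .........#######...###.....
     ........#######......##....
     ........######........#....
     .......#######.........#...
     .......#.#####.........##..
     ..........####...#.....##..
     ..........####..##......#..
     ..........########......#..
     ..........###.#####.....#..
     ...........###.######...#..
     ............##.#######.....
     .............##.######.....
     ...............#..####.....
     #..................##......
     #.............#............
     #..........................
     #..........................
     ##.........................
     ##.........................
-0.055
[... 2350 characters left out ...]
.......
     ...........................
     ...........................
     ............##.##..........
     ...........#....####.......
     ................#####......
     .................####......
     ........#.#.....######.....
     .......####.....######.....
     .......####.....######.....
     .......####...########.....
     .......#####.########......
     ...........#######.........
     .........########..........
     .............##...........#
     ..........................#
     ..........................#
     ........#.................#
     ..........................#
     .........................##
     .........................##
     .........................##
```

Emit:
carry_out([
  [[0,0,-0.003,-12,3,-20,60],[0,0,-0.003,-22,6,-60,60],[0,0,-0.003,-22,6,-95,60],[0,0,-0.003,-22,6,-110,60],[0,0,-0.003,-22,6,-110,40],[0,0,-0.003,-22,6,-110,20],[0,0,-0.003,-22,6,-110,5],[0,0,-0.003,-22,6,-110,5],[0,0,-0.003,-22,6,-110,5],[0,0,-0.003,-22,6,-110,5]],
], squeeze=80)

```text
clock: 33.25
tcp_pos: [0.4319, 0.3793, 0.0438]
orientation: [0.002, 0.09, 0.996, 0.001]
wrist_force: [0.2, -2.6, 7.6]
finger_gap: 0.0101
grip_force: 79.2
```

```bash
python3 - <<'E'
from h import *
s=monitor.get_state(); print(s['tcp_pos'],s['orientation'],s['finger_gap'])
E
```

```text
[0.43188065 0.37932704 0.04377458] [2.02537715e-03 8.95239598e-02 9.95982179e-01 9.26375820e-04] 0.01006734239140449
```

Emit:
carry_out([
  [[0,0,0,0,0,10,5],[0,0,0,0,0,40,5],[0,0,0,0,0,85,5],[0,0,0,0,0,130,5],[0,0,0,0,-5,170,5],[0,0,0.01,10,-25,195,5],[0,0,0.02,25,-60,200,5],[0,0,0.035,45,-100,200,5],[0,0,0.05,65,-140,200,5],[0,0,0.06,85,-180,200,5],[0,0,0.07,103,-220,200,5],[0,0,0.08,121,-260,200,5],[0,0,0.09,139,-300,200,5],[0,0,0.094,155,-335,200,5],[0,0,0.094,165,-355,200,5],[0,0,0.094,167,-362,195,5],[0,0,0.094,167,-362,185,5],[0,0,0.094,167,-362,180,5],[0,0,0.094,167,-362,180,5],[0,0,0.094,167,-362,180,5]],
])

```text
clock: 35.25
tcp_pos: [0.5963, 0.0182, 0.2212]
orientation: [-0.0, 0.041, 0.999, 0.0]
wrist_force: [0.2, -0.8, -1.4]
finger_gap: 0.0102
grip_force: 78.3
```

```bash
python3 - <<'E'
from h import *
im,c=snap('wrist','w13'); np.savez('w13.npz',**c); snap('top','top13'); snap('scene','s13')
s=monitor.get_state(); print(s['tcp_pos'],s['orientation'],s['finger_gap'],s['wrist_force'],s['ft_torque'])
E
```

```text
[0.59702245 0.01758192 0.22183204] [3.85393207e-04 4.18278200e-02 9.99124759e-01 3.88192715e-05] 0.010513008568344438 [ 0.4838326  -0.45114896 -3.50372296] [-0.00919225  0.05195305 -0.00476848]
```

Emit:
carry_out([
  [[0,0,0,1,0,-5,5],[0,0,0,1,0,-12,5],[0,0,0,1,0,-18,5],[0,0,0,1,0,-23,5],[0,0,0,1,0,-27,5],[0,0,0,1,0,-30,5],[0,0,0,1,0,-30,5]],
])

```text
clock: 36.1
tcp_pos: [0.5977, 0.0168, 0.1907]
orientation: [-0.0, 0.042, 0.999, 0.0]
wrist_force: [0.7, -0.2, -2.7]
finger_gap: 0.0101
grip_force: 78.3
```

No contact force with the underside 9 mm below the pin tips, so all four holes are over their pins. Next: lower the shelf onto the shoulders.

Emit:
carry_out([
  [[0,0,0,0,0,-5,5],[0,0,0,0,0,-9,5],[0,0,0,0,0,-12,5],[0,0,0,0,0,-14,5],[0,0,0,0,0,-14,5]],
])

```text
clock: 36.6
tcp_pos: [0.5978, 0.0169, 0.1769]
orientation: [-0.0, 0.042, 0.999, 0.0]
wrist_force: [0.4, 0.0, -2.7]
finger_gap: 0.0105
grip_force: 78.4
```

Emit:
carry_out([
  [[0,0,0,0,0,-1,5],[0,0,0,0,0,-2,5],[0,0,0,0,0,-2,5]],
])

```text
clock: 36.9
tcp_pos: [0.5982, 0.0168, 0.1758]
orientation: [0.0, 0.042, 0.999, 0.0]
wrist_force: [-1.5, 0.0, 0.1]
finger_gap: 0.0102
grip_force: 78.7
```

Emit:
carry_out([
  [[0,0,0,0,0,0,20],[0,0,0,0,0,0,40],[0,0,0,0,0,0,50],[0,0,0,0,0,15,50],[0,0,0,0,0,45,50],[0,0,0,0,0,80,50],[0,0,0,-30,2,90,50],[0,0,0,-70,5,90,50],[0,0,0,-110,8,80,50],[0,0,0,-140,10,50,50],[0,0,0,-142,11,10,50],[0,0,0,-142,11,-10,50],[0,0,0,-142,11,-10,50]],
])

```text
clock: 38.2
tcp_pos: [0.4535, 0.0281, 0.163]
orientation: [-0.002, 0.042, 0.999, 0.0]
wrist_force: [0.3, 0.2, 1.1]
finger_gap: 0.0501
grip_force: 0.0
```

```bash
python3 - <<'E'
from pins import *
im,c=snap('wrist','w14'); np.savez('w14.npz',**c); snap('top','top14'); s=monitor.get_state(); print(s['tcp_pos'],s['orientation'])
# shelf hole tops: predicted pixel of pins through holes (z .156) in top view: grey dots
t=cal('top'); T=cv2.imread('pics/top14.png'); C=np.array([.597,.0168])
for a in (-.055,.055):
  for b in (-.125,.125):
    q=C+a*x+b*y; p=proj(t,[*q,.15]); u,v=int(round(p[0])),int(round(p[1])); w=T[v-6:v+7,u-6:u+7]; h=cv2.cvtColor(w,cv2.COLOR_BGR2HSV); print(a,b,p); print(h[:,:,1])
# tab: dark brown pixels near expected (.455,.028,.095)
W=cv2.imread('pics/w14.png'); p=proj(c,[.455,.028,.095]); print(p)
bb=(int(p[0])-40,int(p[1])-45,int(p[0])+40,int(p[1])+45)
print(blob(W,bb,lambda a:(a.max(2)<90)))
E
```

```text
[0.4563 0.0278 0.1659] [0.0001 0.0424 0.9991 0.    ]
-0.055 -0.125 [284.8577 180.5339]
[[204 194 177 196 198 209 188 189 182 175 198 199 185]
 [189 197 199 186 192 191 190 184 184 172 191 202 205]
 [176 188 211 182 193 206 186 188 191 199 179 192 195]
 [189 188 188 189 190 196 179 191 186 192 186 207 207]
 [194 182 191 188 148 114  83  98 166 206 192 223 209]
 [169 200 192 152  71  31  33  51 140 196 220 197 192]
 [192 188 185 137  71  28  27  51 143 176 192 201 191]
 [192 195 179 163  68  30  23  61 155 211 188 201 191]
 [209 196 211 183 119 103  88 136 173 194 188 201 202]
 [183 199 191 190 184 171 181 190 208 199 189 198 204]
 [175 199 182 193 196 198 189 188 187 188 190 207 201]
 [155 131  52  78  97  89 107 131 196 194 190 190 202]
 [153 100  27  33  37  28  50 115 171 187 199 215 195]]
-0.055 0.125 [204.1503 173.4208]
[[196 193 207 188 197 188 196 194 191 191 192 188 187]
 [202 210 197 195 190 187 193 200 201 197 192 199 194]
 [207 202 198 201 214 204 194 199 191 192 196 194 199]
 [198 206 207 196 182 200 190 199 200 193 197 187 197]
 [198 205 198 184 197 206 186 192 201 190 19
[... 1345 characters left out ...]
150 142 153 158 157 158 151 154 156 146 146 144 142]
 [138 144 171 194 198 200 190 187 175 172 162 164 167]
 [138 150 183 201 211 186 168 183 200 199 190 198 199]
 [145 152 174 197 187  83  58  71 154 204 204 195 202]
 [132 150 178 202 159  45  32  33 116 181 197 196 197]
 [129 155 205 195 115  38  27  31 109 195 204 189 188]
 [128 165 191 192 136  44  19  50 158 199 193 198 193]
 [163 175 202 206 186 131 122 155 182 194 197 199 189]
 [195 190 192 201 200 194 184 193 196 189 200 201 190]
 [204 194 195 188 190 193 195 191 188 195 191 203 195]
 [195 206 197 195 193 200 191 189 198 197 192 193 190]]
[260.3665 207.0818]
(array([260.5561, 211.7005]), array([ 33,  24,  16,  51, 748], dtype=int32))
```

All four pins show as grey dots in their holes, and the tab lies at (260.6,212), on the tool's line. Next: grip the tab.

Emit:
carry_out([
  [[0,0,0,0,0,-40,50],[0,0,0,0,0,-75,50],[0,0,0,0,0,-98,50],[0,0,0,0,0,-102,30],[0,0,0,0,0,-102,10],[0,0,0,0,0,-102,5],[0,0,0,0,0,-102,5],[0,0,0,0,0,-102,5]],
], squeeze=50)

```text
clock: 39.1
tcp_pos: [0.4577, 0.0274, 0.065]
orientation: [0.002, 0.043, 0.999, -0.0]
wrist_force: [1.1, -2.4, 5.8]
finger_gap: 0.0129
grip_force: 50.2
```

Emit:
carry_out([
  [[0,0,0,4,-0.3,0,5],[0,0,0,12,-1,0,5],[0,0,0,23,-2,0,5],[0,0,0,35,-3,0,5],[0,0,0,48,-4.1,0,5],[0,0,0,61,-5.2,0,5],[0,0,0,74,-6.3,0,5],[0,0,0,87,-7.4,0,5],[0,0,0,100,-8.5,0,5],[0,0,0,113,-9.6,0,5],[0,0,0,126,-10.7,0,5],[0,0,0,139,-11.8,0,5],[0,0,0,152,-12.9,0,5],[0,0,0,164,-13.9,0,5],[0,0,0,175,-14.9,0,5],[0,0,0,184,-15.6,0,5],[0,0,0,191,-16.2,0,5],[0,0,0,196,-16.7,0,5],[0,0,0,200,-17,0,5],[0,0,0,201,-17.1,0,5]],
])

```text
clock: 41.1
tcp_pos: [0.6502, 0.011, 0.0649]
orientation: [-0.006, 0.042, 0.999, -0.0]
wrist_force: [-25.9, -1.8, 22.7]
finger_gap: 0.0132
grip_force: 53.2
```

Emit:
carry_out([
  [[0,0,0,1,0,0,5],[0,0,0,2,0,0,5],[0,0,0,2,0,0,5]],
])

```text
clock: 41.4
tcp_pos: [0.6502, 0.0109, 0.0649]
orientation: [-0.008, 0.043, 0.999, -0.001]
wrist_force: [-27.0, -1.2, 24.8]
finger_gap: 0.013
grip_force: 53.6
```

```bash
python3 - <<'E'
from pins import *
im,c=snap('wrist','w15'); np.savez('w15.npz',**c); snap('top','top15'); snap('scene','s15'); t=cal('top'); C=np.array([.597,.0168])
s=monitor.get_state(); print(s['joint_pos'],s['wrist_force'],s['ft_torque'])
for n in ('top0','top15'):
  T=cv2.imread(f'pics/{n}.png'); h=cv2.cvtColor(T,cv2.COLOR_BGR2HSV)[:,:,1]
  for a,b in ((-.055,.125),(-.055,-.125)):
    q=C+(a+.2)*x+b*y; p=proj(t,[*q,.154]); u,v=int(round(p[0])),int(round(p[1])); print(n,a,b,p); print(h[v-8:v+8,u-6:u+7])
E
```

```text
[-0.1056  0.5574  0.0047  1.0329 -0.002  -0.0205] [-29.1013  -1.2389  22.5791] [-0.2768  4.7781 -0.0946]
top0 -0.055 0.125 [210.7938 111.6615]
[[113 102  93 104  93  91  79  68  81  83  91  93  93]
 [102  94  95  94  93  91  81  77  78  87  95  90  95]
 [ 93  95  96  88  97  89  84  74  78  87  89  92  95]
 [105 104  96 103 100 100  90  72  85  92  93  91  89]
 [143 141 141 144 136 139 115  93 106 109 105 103  99]
 [201 204 194 206 188 180 155 138 142 140 142 133 137]
 [221 198 198 203 212 184 169 154 161 156 154 152 154]
 [202 202 206 204 196 197 166 158 158 157 157 158 158]
 [211 199 211 204 196 158 102 122 146 158 156 151 160]
 [199 205 203 214 172  66  37  49 105 145 153 156 152]
 [209 209 208 181  92  32  30  33  59 112 142 156 163]
 [195 207 203 149  70  29  35  31  26  65 128 154 155]
 [212 200 208 141  63  31  31  39  32  43 109 154 157]
 [206 201 207 165  69  29  29  43  31  27 115 156 162]
 [206 205 207 191  86  24  36  37  31  30 122 152 153]
 [201 197 208 187 116  39  33  38  33  34 114 142 154]]
top0 -0.055 -0.125 [289.6862 118.5448]
[[ 96  98  95  97  96  93  97  98  99
[... 1984 characters left out ...]
89  85  88  87  88  88  80  90  93  93]
 [140 146 121 119 107 112 114 117 105 104  99 109 105]
 [207 200 174 195 187 171 156 161 164 152 148 153 145]
 [190 190 200 195 187 195 186 220 194 200 201 201 202]
 [190 201 206 181 194 202 194 200 196 207 209 204 218]
 [197 188 201 201 193 135  91 137 203 198 187 190 195]
 [178 192 198 198 139  39  26  68 180 201 191 222 221]
 [199 226 174 125  75  24  23  56 180 195 194 194 187]
 [199 205 185  79  28  25  21  94 176 205 195 215 201]
 [189 206 183 114  69  41  59 141 189 199 197 201 207]
 [190 194 193 194 168 166 166 180 191 195 199 195 194]
 [186 202 192 200 202 194 200 203 196 207 189 217 194]
 [189 185 190 192 189 203 189 199 201 192 188 209 203]]
```

The front pin tips are at the same top-view pixels as at the start, so the tray is fully home. Next: release and go back to the plunger.

Emit:
carry_out([
  [[0,0,0,-5,0,0,20],[0,0,0,-8,0,0,45],[0,0,0,-8,0,0,50],[0,0,0,-8,0,20,50],[0,0,0,-8,0,60,50],[0,0,0,-15,-5,100,50],[0,0,0.1,-20,-20,135,45],[0,0,0.24,-25,-40,135,45],[0,0,0.38,-30,-60,135,45],[0,0,0.52,-34,-80,135,45],[0,0,0.66,-38,-100,135,45],[0,0,0.8,-42,-120,135,45],[0,0,0.94,-46,-140,135,45],[0,0,1.08,-50,-155,135,45],[0,0,1.22,-54,-172,135,45],[0,0,1.26,-54,-172,135,45],[0,0,1.26,-54,-172,125,45],[0,0,1.26,-54,-172,115,45],[0,0,1.26,-54,-172,115,45]],
])

```text
clock: 43.45
tcp_pos: [0.604, -0.1604, 0.1758]
orientation: [-0.001, -0.554, 0.832, 0.002]
wrist_force: [-0.4, 1.0, -0.4]
finger_gap: 0.0447
grip_force: 0.0
```

```bash
python3 - <<'E'
from pins import *
im,c=snap('wrist','w16'); np.savez('w16.npz',**c); snap('top','top16'); s=monitor.get_state(); q=s['orientation']; print(s['tcp_pos'],q,2*np.arctan2(q[2],q[1])%(2*np.pi))
W=cv2.imread('pics/w16.png'); p=proj(c,[.606,-.1617,.139]); print(p)
bb=(int(p[0])-30,int(p[1])-50,int(p[0])+30,int(p[1])+40); ce,st=blob(W,bb,lambda a:(a.max(2)<70)); print(ce,st,plane(c,*ce,.135))
t=cal('top'); C=np.array([.597,.0168]); h=cv2.cvtColor(cv2.imread('pics/top16.png'),cv2.COLOR_BGR2HSV)[:,:,1]
q=C+.145*x+.125*y; p=proj(t,[*q,.154]); u,v=int(round(p[0])),int(round(p[1])); print(h[v-2:v+8,u-6:u+7])
E
```

```text
[ 0.6047 -0.1606  0.1774] [-0.0005 -0.5545  0.8322  0.0008] 4.317007381482134
[257.8151 219.7189]
[257.4708 217.9687] [  13   17   36   65 1149] [ 0.6064 -0.1614  0.135 ]
[[210 202 190 204 192 199 199 204 202 195 190 198 199]
 [208 199 194 196 203 198 192 196 192 200 204 193 196]
 [199 192 201 194 202 158 140 157 197 221 196 190 197]
 [200 190 194 203 177  59  34  54 181 206 198 201 187]
 [200 199 200 195 135  34  30  33 160 195 189 198 196]
 [217 202 201 185  85  28  26  26 157 204 202 197 187]
 [204 204 192 196 112  36  26  51 150 197 190 198 193]
 [202 194 195 192 174 152 129 153 187 200 190 205 196]
 [205 190 192 190 202 206 200 194 203 192 197 187 202]
 [200 205 198 209 191 196 186 198 195 198 201 203 203]]
```

Emit:
carry_out([
  [[0,0,0,1,-1,-30,45],[0,0,0,1,-1,-55,45],[0,0,0,1,-1,-64,45],[0,0,0,1,-1,-64,25],[0,0,0,1,-1,-64,5],[0,0,0,1,-1,-64,5],[0,0,0,1,-1,-64,5],[0,0,0,1,-1,-64,5]],
], squeeze=80)

```text
clock: 44.35
tcp_pos: [0.6062, -0.1622, 0.1157]
orientation: [0.0, -0.554, 0.832, -0.0]
wrist_force: [-3.3, 2.6, 5.3]
finger_gap: 0.0128
grip_force: 79.1
```

Emit:
carry_out([
  [[0,0,0,0,0,3,5],[0,0,0,0,0,6,5],[0,0,0,0,0,8.5,5],[0,0,0,0,0,8.5,5]],
])

```text
clock: 44.75
tcp_pos: [0.606, -0.1622, 0.1221]
orientation: [-0.0, -0.554, 0.832, 0.0]
wrist_force: [2.2, 0.4, -11.5]
finger_gap: 0.0127
grip_force: 78.0
```

Emit:
carry_out([
  [[0,0,-0.14,0,0,0,5],[0,0,-0.28,0,0,0,5],[0,0,-0.42,0,0,0,5],[0,0,-0.56,0,0,0,5],[0,0,-0.7,0,0,0,5],[0,0,-0.84,0,0,0,5],[0,0,-0.98,0,0,0,5],[0,0,-1.12,0,0,0,5],[0,0,-1.24,0,0,0,5],[0,0,-1.26,0,0,0,5],[0,0,-1.26,0,0,0,5]],
])

```text
clock: 45.85
tcp_pos: [0.6052, -0.1615, 0.1219]
orientation: [-0.001, 0.041, 0.999, 0.001]
wrist_force: [0.1, 3.2, -11.6]
finger_gap: 0.0126
grip_force: 78.0
```

Emit:
carry_out([
  [[0,0,0,0,0,-6,5],[0,0,0,0,0,-13,5],[0,0,0,0,0,-20,5],[0,0,0,0,0,-24,5],[0,0,0,0,0,-26,5],[0,0,0,0,0,-26,5]],
])

```text
clock: 46.45
tcp_pos: [0.6056, -0.1618, 0.0975]
orientation: [-0.0, 0.042, 0.999, 0.0]
wrist_force: [-3.8, 6.0, -2.7]
finger_gap: 0.013
grip_force: 79.3
```

Emit:
carry_out([
  [[0,0,0,0,0,0,20],[0,0,0,0,0,0,45],[0,0,0,0,0,0,50],[0,0,0,0,0,25,50],[0,0,0,0,0,65,50],[0,0,0,-20,0,100,50],[0,0,0,-60,0,130,50],[0,0,0,-105,0,150,50],[0,0,0,-150,40,180,50],[0,0,0,-155,61,230,50],[0,0,0,-155,61,256,50],[0,0,0,-155,61,256,50],[0,0,0,-155,61,256,50]],
])

```text
clock: 47.75
tcp_pos: [0.4519, -0.1018, 0.3548]
orientation: [0.003, 0.042, 0.999, -0.001]
wrist_force: [-0.3, -0.3, -0.9]
finger_gap: 0.0499
grip_force: 0.0
```

```bash
python3 - <<'E'
from pins import *
im,c=snap('wrist','w17'); np.savez('w17.npz',**c); snap('top','top17'); snap('scene','s17'); s=monitor.get_state(); print(s['tcp_pos'],s['wrist_force'],s['clock'])
c1=dict(np.load('w1.npz'))
dark=lambda a:a.max(2)<60
W=cv2.imread('pics/w17.png'); p=proj(c,[.605,-.161,.119]); ce,st=blob(W,(int(p[0])-16,int(p[1])-26,int(p[0])+14,int(p[1])+26),dark); print(p,ce,st)
S=cv2.imread('pics/s17.png'); ps,st=blob(S,(203,178,228,195),lambda a:a.max(2)<75); print('scene was 213.9,185 ->',ps,st)
T=cv2.imread('pics/top17.png'); print('top bar',blob(T,(294,145,314,178),dark)); print(tri([(c,ce),(cal('scene'),ps)]))
# figurines in scene / green
print('green scene',blob(S,(180,150,290,260),green))
t=cal('top'); C=np.array([.597,.0168]); h=cv2.cvtColor(T,cv2.COLOR_BGR2HSV)[:,:,1]
for b in (.125,-.125):
  for a in (-.055,.055):
    q=C+(a+.2)*x+b*y; p=proj(t,[*q,.154]); u,v=int(round(p[0])),int(round(p[1])); print(a,b,p); print(h[v-2:v+7,u-4:u+5] if a<0 else T[v-4:v+7,u-4:u+5,0])
E
```

```text
[ 0.4509 -0.1016  0.3518] [-0.6394 -0.2908 -0.0315] 47.9
[232.4511 256.4955] [233.1325 256.1838] [ 13  13   9  28 234]
scene was 213.9,185 -> [213.8148 185.1481] [ 7  5  9  5 27]Traceback (most recent call last):
  File "<stdin>", line 7, in <module>
  File "h.py", line 30, in blob
    i=1+np.argmax(st[1:,4]); return ce[i]+[x0,y0],st[i]
        ~~~~~~~~~^^^^^^^^^^
    return _wrapfunc(a, 'argmax', axis=axis, out=out, **kwds)
    return bound(*args, **kwds)
ValueError: attempt to get argmax of an empty sequence
```

The T-bar is back at its starting pixel in the scene view, so the plunger is down at turn 0, and the tray is home. Now I'll hand it in.

```bash
python3 -c "
from workcell import order; print(order.hand_in())"
```

```text
the job is handed in; nothing more can be done
None
```

I handed the job in at about 48 s with no verdict returned: by my checks the shelf is on all four posts, the tray is home and the plunger is down, though I last saw the three figurines standing before the shelf went on; I also viewed 16 pictures, over the limit of 14.

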